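# Pack the setting kit and close its shiplap cover

### The job

Pack the kit case: set the steel bush and the domed setting block flat on the floor of the two empty bays, one in each (either way round). Then take the loose front cover by its grip rail, tuck its tongue under the lap strip of the closed rear leaf without lifting that leaf, and push it fully home so that its front edge is flush with the front of the case. Finish still gripping the rail and pressing the cover down firmly and flat on the case, as if a workmate were now to drive its screws; leave the tin in its bay and do not disturb the hand punch and the bone folder.

Things in the scene. Friction and masses are not known exactly. Their poses are not given: they have to be found in the camera images.
- case: fixed wooden kit case, 222 (x) x 196 (y) x 42 mm high; origin on its underside, 117 mm behind its front face, midway in y; +x to its hinged rear, +y to its left. Front half: open, three bays (x -109 to +5 mm), floor 5 mm up, dividers 6 mm thick with tops 20 mm up. Rear half: under the rear leaf. Front wall (outer face x -117), cross wall (x +5 to +13) and side ledges (|y| 84 to 92) are 34 mm high: the cover lies on them
- leaf (a joint): hinge of the rear leaf, rad: 0 closed, + lifted; held shut by its weight only (1 N under the lap lifts it). Its board (case x +13 to +103 mm, 34 to 42 mm up) is the stop for the tongue; the lap strip on it, 6 mm thick, 42 to 48 mm up, overhangs the bays from x +13 to -12 mm: below it is a slot 8 mm high over ledges and cross wall
- lap_edge (a point): middle of the lower front edge of the rear leaf's lap strip, 42 mm above the table, at case x -12 mm. The case's side cheeks, outside the ledges, rise to 42 mm too and stand 184 mm apart (3 mm play each side of the cover); the case's front is open above 34 mm
- bay_left (a point): on the floor (5 mm above the table) of the left bay, mid-width, at case x -60.5 mm, half-way between front wall and lap strip (97 mm apart, the opening from above); bay 47 mm wide in y, empty at the start; axes as the case's
- bay_middle (a point): the same point of the middle bay, 47 mm wide in y, empty at the start; axes as the case's
- bay_right (a point): the same point of the right bay, 62 mm wide in y, which holds the wax tin; axes as the case's
- rim_front (a point): middle of the top front edge of the case's front wall, part of the rim (front wall, cross wall and side ledges) that carries the cover, 34 mm above the table; the cover's front edge comes flush with it
- cover_home (a point): point of the case where cover_grip lies when the cover is home and flat: x -65.5 mm in the case's frame, 54 mm above the table; axes as the case's
- cover_grip (a point): centre of the grip rail on the loose front cover, 20 mm above the cover's underside. Rail 16 (x) x 90 (y) mm, rising 24 mm from the board to 32 mm. Board 103 (x) x 178 (y) x 8 mm, centred under the rail, plus a tongue on its +x side. 0.2 to 0.3 kg. Starts flat on the table, +x roughly away from the robot
- cover_tongue (a point): middle of the tip edge of the cover's tongue, half-way up its 5 mm thickness, 76.5 mm in +x from the rail's centre. The tongue is the whole width of the board, flush with its underside, 25 mm long in x. With the cover home the tip is 2 mm short of the rear leaf's board; axes as the cover's
- bush_centre (a point): centre of the plain steel bush, cylinder 40 mm across and 21 mm high with a hole in its top, standing on the table; 0.14 kg
- block_centre (a point): centre of the steel setting block with bevelled shoulders and a dished hole on top, 41 mm across and 23 mm high, standing on the table; 0.19 kg
- tin_centre (a point): centre of the round black wax tin, 57 mm across and 22 mm high, packed in the right bay; it stays there
- punch_centre (a point): middle of the black steel hand punch lying on the table (118 x 12 x 12 mm, long in x), a bystander
- folder_centre (a point): middle of the bone folder lying on the table (22 x 113 x 6 mm, long in y), a bystander

How it is judged:
On the way, in this order (a step that is already met when the one before it is completed fails the run):
1. the bush and the block sit on the floor of the left and middle bays, one in each, let go (((x of bush_centre in the frame of bay_left between -0.034 and 0.047 m and y of bush_centre in the frame of bay_left between -0.008 and 0.008 m and z of bush_centre in the frame of bay_left between 0.004 and 0.0145 m and x of block_centre in the frame of bay_middle between -0.034 and 0.047 m and y of block_centre in the frame of bay_middle between -0.008 and 0.008 m and z of block_centre in the frame of bay_middle between 0.004 and 0.0155 m) or (x of block_centre in the frame of bay_left between -0.034 and 0.047 m and y of block_centre in the frame of bay_left between -0.008 and 0.008 m and z of block_centre in the frame of bay_left between 0.004 and 0.0155 m and x of bush_centre in the frame of bay_middle between -0.034 and 0.047 m and y of bush_centre in the frame of bay_middle between -0.008 and 0.008 m and z of bush_centre in the frame of bay_middle between 0.004 and 0.0145 m)) and x of tin_centre in the frame of bay_right between -0.034 and 0.047 m and y of tin_centre in the frame of bay_right between -0.008 and 0.008 m and z of tin_centre in the frame of bay_right between 0.004 and 0.015 m and contact force between the fingers and bush below 0.2 N and contact force between the fingers and block below 0.2 N), for 0.2 s.
2. the cover's tongue has gone under the lap strip with the rear leaf still closed (((x of bush_centre in the frame of bay_left between -0.034 and 0.047 m and y of bush_centre in the frame of bay_left between -0.008 and 0.008 m and z of bush_centre in the frame of bay_left between 0.004 and 0.0145 m and x of block_centre in the frame of bay_middle between -0.034 and 0.047 m and y of block_centre in the frame of bay_middle between -0.008 and 0.008 m and z of block_centre in the frame of bay_middle between 0.004 and 0.0155 m) or (x of block_centre in the frame of bay_left between -0.034 and 0.047 m and y of block_centre in the frame of bay_left between -0.008 and 0.008 m and z of block_centre in the frame of bay_left between 0.004 and 0.0155 m and x of bush_centre in the frame of bay_middle between -0.034 and 0.047 m and y of bush_centre in the frame of bay_middle between -0.008 and 0.008 m and z of bush_centre in the frame of bay_middle between 0.004 and 0.0145 m)) and x of tin_centre in the frame of bay_right between -0.034 and 0.047 m and y of tin_centre in the frame of bay_right between -0.008 and 0.008 m and z of tin_centre in the frame of bay_right between 0.004 and 0.015 m and x of cover_tongue in the frame of case between -0.004 and 0.0145 m and z of cover_tongue in the frame of case between 0.032 and 0.042 m and value of joint leaf below 0.05 rad), for 0.1 s.
At the end, for the whole second after the job is handed in: bush and block on the floor of the left and middle bays, tin in its own; cover home (within 5 mm, 3 mm in height, 0.06 rad turned, 0.025 rad tilted), tongue under the lap, rear leaf closed (under 0.02 rad), fingers still on the cover and pressing it on the rim with over 5 N (((x of bush_centre in the frame of bay_left between -0.034 and 0.047 m and y of bush_centre in the frame of bay_left between -0.008 and 0.008 m and z of bush_centre in the frame of bay_left between 0.004 and 0.0145 m and x of block_centre in the frame of bay_middle between -0.034 and 0.047 m and y of block_centre in the frame of bay_middle between -0.008 and 0.008 m and z of block_centre in the frame of bay_middle between 0.004 and 0.0155 m) or (x of block_centre in the frame of bay_left between -0.034 and 0.047 m and y of block_centre in the frame of bay_left between -0.008 and 0.008 m and z of block_centre in the frame of bay_left between 0.004 and 0.0155 m and x of bush_centre in the frame of bay_middle between -0.034 and 0.047 m and y of bush_centre in the frame of bay_middle between -0.008 and 0.008 m and z of bush_centre in the frame of bay_middle between 0.004 and 0.0145 m)) and x of tin_centre in the frame of bay_right between -0.034 and 0.047 m and y of tin_centre in the frame of bay_right between -0.008 and 0.008 m and z of tin_centre in the frame of bay_right between 0.004 and 0.015 m and x of cover_tongue in the frame of case between -0.004 and 0.0145 m and z of cover_tongue in the frame of case between 0.032 and 0.042 m and x of cover_grip in the frame of cover_home between -0.006 and 0.005 m and y of cover_grip in the frame of cover_home between -0.005 and 0.005 m and z of cover_grip in the frame of cover_home between -0.003 and 0.0025 m and angle between cover_grip's own z axis and vertical below 0.025 rad and angle between the x axis of cover_grip and the x axis of case, either way round below 0.06 rad and value of joint leaf below 0.02 rad and contact force between cover and rim above 5 N and contact force between the fingers and cover above 2 N); the arm keeps its last pose, push and grip.
It fails at once if the rear leaf is lifted (more than 0.06 rad, 7 mm at the lap strip) (value of joint leaf above 0.06 rad).
It fails at once if the hand punch or the bone folder are disturbed (moved more than 30 mm) (distance of any of punch_centre, folder_centre from where it was at the start of the episode above 0.03 m).
It also fails if it takes over 64 s, if anything falls off the work surface, if the arm or the gripper's body presses on something with over 40 N, if the wrist force passes 120 N, or if a joint passes its speed limit or range.

### The arm

A 6-joint arm with a two-finger parallel gripper is mounted at the origin on a cart in front of the work surface, level with it; the furniture and walls round the work are solid. World frame = base frame: x ahead of the robot, y to its left, z up, the work surface at z = 0. Lengths are in m, angles in rad, forces in N, time in s.
With the tool pointing down it reaches from about 0.375 to 0.9 m from the base axis. Payload 3.1 kg.
Tool frame: the origin (TCP) lies midway between the tips of the shut fingers; the grasp point (between the pads) lies 19 mm behind it; z points along the fingers, y is the direction in which the jaws open and shut (so a half turn about z gives the same grasp; the last joint's range is limited). The gripper opens to 87 mm and grips with 3 to 60 N. Pads are 19 mm wide; open, the fingers measure 117 mm over their backs; the gripper's body (75 mm by 190 mm) begins 51 mm behind the grasp point.
Start: joints at [-1.349, 0.527, 1.433, -0, 1.181, -0.178], TCP at [0.243, -0.576, 0.223] pointing down, gripper open.
Joint ranges: [-3.08, 3.08], [-0.75, 2.2], [0.22, 2.44], [-1.43, 4.57], [0, 2.65], [-2.85, 2.85]. Speed limits (rad/s): [2.79, 2.79, 3.14, 3.14, 3.14, 3.14].

### API

Orientations are given as a unit quaternion [x, y, z, w].
In Python, from rig import robot gives the robot as it stands.
- The arm moves only by the tool move_arm, never from a script. Its argument "rows" is one flat list of numbers, 7 for each row, row after row: the shift along the world's x, y, z in mm, then the turn, a rotation vector about the world's x, y, z in rad, then the closure, from 0 (fully open) to 1 (shut). A call has 1 to 12 rows; each row shifts and turns the commanded pose from where the row before left it; what a row does not reach is not made up. A row lasts 1/10 s, in which the tool goes at most 50 mm and 8.59 degrees, less where a joint would pass 70% of its speed; a pose out of reach is approached as far as the arm can. A call with a gripper value outside its range is refused whole. The fingers move at their own pace and stop on an object; "grip_force" is the grip in N (left out, the last holds). Time passes only in rows, so rows that do not move let the fingers close. It gives the time, the measured TCP pose, the force and the opening at its end, in the units of the state.
- robot.get_obs(): the state, without advancing time (a new reading comes with each control period).
- robot.camera(name): name is "scene" or "top"; returns a dict with "color" (480x640x3 uint8, red, green, blue), "z_map" (480x640 float32, m along the optical axis (not along the pixel's ray), 0 where there is no reading), "camera_matrix" (3x3 intrinsics, pixels), "R" (3x3) and "t" (3): a world point X has camera coordinates R X + t. Camera axes: x right, y down, z forward; pixel columns grow to the right and rows downward; lengths in m; the calibration is good to about 2 mm. A picture is of the moment at which its call begins.
- robot.hand_in(): hands the job in, once; it reports no verdict.
Trained networks look in the newest picture that a camera, given by its name, has taken for a name from the list of things; names that differ only in an ending like _2 or _b are one class to them, and where a whole thing is asked for, a point or a joint stands for the part that bears it (a point fixed in the world has none). Each returns a list of dicts, best first, with "conf" (0 to 1); they miss things now and then, are a little off and sometimes report something else, mostly with a low value. They report only what shows in the picture. A call takes as long as a camera call.
- robot.search_frame(camera, thing): "at" ([column, row] in pixels, amid what is visible of it).
- robot.spot_point(camera, thing): "at" ([column, row] in pixels: a listed point, or the origin of a listed thing).
The state is a dict: "time": time; "q": joint angles; "joint_velocities": joint speeds; "joint_torque": joint torques, N m; "position": TCP position; "tool_rot": TCP orientation; "ft_force": force on the tool from outside, world axes, zero at the start; "moment": the same for the moment, N m; "grip_width": finger opening in m.
Only numpy, scipy, OpenCV 4.12 (cv2) and the standard library are available. Lean on these libraries where they do the work, as an engineer would, in place of code of your own. Each camera call takes 0.05 s, during which the arm holds its last target.

## Working session

There is one attempt and no reset: what is moved stays moved. The work goes in short steps, Python scripts to look and compute and a tool call to move; the robot and the scene stay as the last step left them, time stands still between calls to the robot, and variables do not carry over. Pictures are saved under pics/ and viewed, and the job is handed in when it is done.

Besides the shell and the picture viewer there is one more tool, called as name(argument=value, ...) on one line, values as JSON. move_arm: Moves the arm, as the interface text tells. Its arguments: {"type":"object","properties":{"rows":{"type":"array","items":{"type":"number"}},"grip_force":{"type":"number"}},"required":["rows"]}

```bash
mkdir -p pics; ls
cat > h.py <<'E'
import numpy as np, cv2
from rig import robot
def snap(name,fn):
    c=robot.camera(name); cv2.imwrite('pics/'+fn,c['color'][:,:,::-1]); np.savez('/tmp/'+name+'.npz',**c); return c
def world(c,uv,z=None):
    K=c['camera_matrix'];R=c['R'];t=c['t']
    d=R.T@(np.linalg.inv(K)@np.array([uv[0],uv[1],1.0])); o=-R.T@t
    if z is None:
        zz=c['z_map'][int(round(uv[1])),int(round(uv[0]))]; return o+d*zz
    return o+d*(z-o[2])/d[2]
def cloud(c):
    K=c['camera_matrix'];v,u=np.mgrid[0:480,0:640];z=c['z_map']
    p=np.stack([(u-K[0,2])/K[0,0]*z,(v-K[1,2])/K[1,1]*z,z],-1)
    return (p-c['t'])@c['R']
E
python3 - <<'E'
from h import *
np.set_printoptions(precision=4,suppress=True)
H=dict(case=0,lap_edge=.042,bay_left=.005,bay_middle=.005,bay_right=.005,rim_front=.034,cover_grip=.02,cover_tongue=.0025,bush_centre=.0105,block_centre=.0115,tin_centre=.016,punch_centre=.006,folder_centre=.003)
for cam in ['top','scene']:
    c=snap(cam,cam+'0.png'); print(cam,-c['R'].T@c['t'])
    for k,z in H.items():
        r=robot.spot_point(cam,k)
        for d in r[:2]: print(k,d['conf'],np.array(d['at']),world(c,d['at'],z), world(c,d['at']))
o=robot.get_obs(); print(o)
E
```

```text
pics
top [0.3489 0.1207 1.0652]
case 0.59 [336.5 257.8] [0.5736 0.0642 0.    ] [0.5648 0.0664 0.0418]
lap_edge 0.94 [336.  258.5] [0.5635 0.0675 0.042 ] [0.5636 0.0675 0.0414]
bay_middle 0.57 [336.8 291. ] [0.5069 0.0718 0.005 ] [0.507  0.0718 0.004 ]
bay_middle 0.46 [308.6 289.1] [0.5169 0.1259 0.005 ] [0.517  0.1259 0.0042]
bay_right 0.95 [367.1 278.5] [0.5246 0.0099 0.005 ] [0.5211 0.0121 0.0259]
rim_front 0.86 [344.6 313. ] [0.4597 0.0637 0.034 ] [0.4598 0.0636 0.0329]
rim_front 0.35 [335.  255.1] [0.572  0.0682 0.034 ] [0.5689 0.0689 0.0483]
cover_grip 0.6 [180.3 343.9] [0.4392 0.3757 0.02  ] [0.4382 0.3728 0.0316]
cover_tongue 0.74 [223.9 237.2] [0.6405 0.2827 0.0025] [0.64   0.2824 0.0045]
cover_tongue 0.67 [168.5 309.4] [0.5089 0.3992 0.0025] [0.5091 0.3995 0.0013]
bush_centre 0.57 [475.  304.1] [ 0.4504 -0.1894  0.0105] [ 0.4514 -0.1927 -0.0006]
block_centre 0.69 [338.9 257. ] [0.5722 0.0599 0.0115] [0.565  0.0619 0.0458]
block_centre 0.66 [473.9 308. ] [ 0.4431 -0.1856  0.0115] [ 0.4423 -0.1829  0.0208]
tin_centre 0.95 [368.2 272.9] [0.5334 0.0075 0.016 ] [0.5304 0.0093 0.0
[... 1372 characters left out ...]
 221.5] [ 0.672  -0.1701  0.006 ] [ 0.6663 -0.1639  0.0106]
punch_centre 0.55 [350.9 263.7] [0.6049 0.0319 0.006 ] [0.5616 0.0704 0.0441]
folder_centre 0.57 [239.5 306. ] [0.6376 0.286  0.003 ] [0.6365 0.2866 0.004 ]
{'time': 1.4, 'q': array([-1.3495,  0.5275,  1.4327, -0.    ,  1.1815, -0.1785]), 'joint_velocities': array([-0.0001, -0.0007, -0.001 ,  0.0009, -0.0001, -0.0008]), 'joint_torque': array([  0.0001, -44.0017, -17.6982,   0.0634,   0.0504,  -0.    ]), 'position': array([ 0.2433, -0.5757,  0.2225]), 'tool_rot': array([ 0.9801,  0.1986, -0.    , -0.    ]), 'ft_force': array([ 0.2649,  0.4963, -1.0413]), 'moment': array([ 0.0002, -0.0265, -0.0377]), 'grip_width': 0.08694801037656885}
```

View pics.

View pics/top0.png

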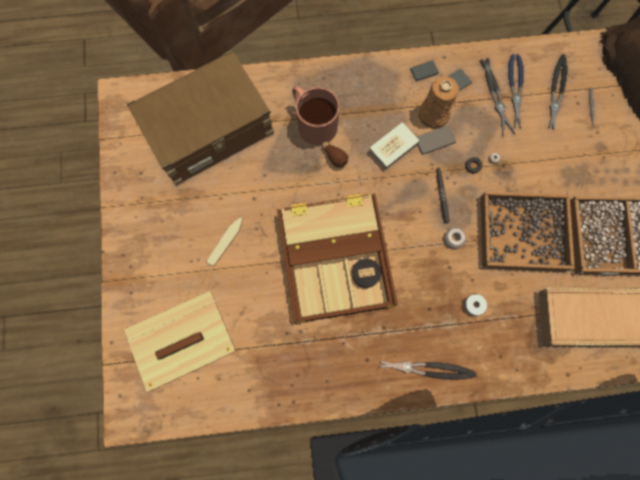

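View pics/scene0.png

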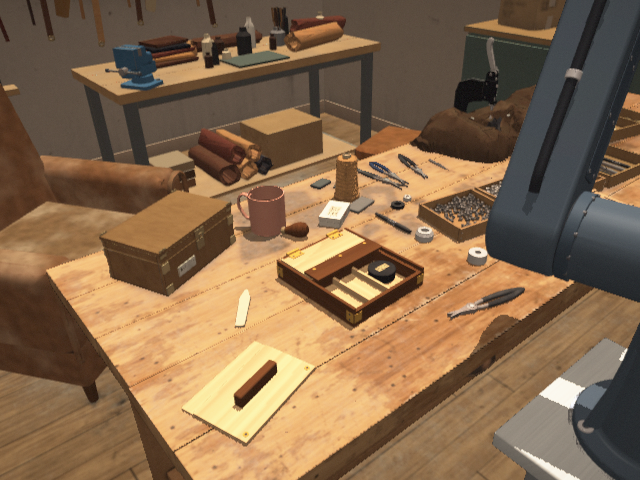

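Run:
```python
from h import *
np.set_printoptions(precision=4,suppress=True)
c=dict(np.load('/tmp/top.npz')); P=cloud(c); c2=dict(np.load('/tmp/scene.npz')); P2=cloud(c2)
a=cv2.resize(c['color'][180:330,265:405],None,fx=4,fy=4,interpolation=cv2.INTER_CUBIC)
cv2.imwrite('pics/z1.png',a[:,:,::-1])
# cyl
def blob(mask,z0,z1,Q):
    m=mask&(Q[...,2]>z0)&(Q[...,2]<z1); return m
for nm,(x,y) in dict(A=(.445,-.187),B=(.57,-.16)).items():
  for Q,s in((P,'top'),(P2,'scene')):
    m=(np.hypot(Q[...,0]-x,Q[...,1]-y)<.045)&(Q[...,2]>.012)&(Q[...,2]<.04)
    q=Q[m]; print(nm,s,len(q),q.mean(0),q.min(0),q.max(0),np.percentile(q[:,2],[50,80,95]), cv2.minEnclosingCircle(q[:,:2].astype(np.float32)))
# cover
for Q,s in((P,'top'),(P2,'scene')):
    m=(Q[...,2]>.016)&(Q[...,2]<.045)&(np.hypot(Q[...,0]-.437,Q[...,1]-.376)<.09)
    q=Q[m]; print('rail',s,len(q),np.median(q[:,2]),np.percentile(q[:,2],[5,95]),cv2.minAreaRect(q[:,:2].astype(np.float32)))
    m=(Q[...,2]>.0055)&(Q[...,2]<.045)&(np.hypot(Q[...,0]-.437,Q[...,1]-.376)<.14)
    q=Q[m]; print('board',s,len(q),np.median(q[:,2]),cv2.minAreaRect(q[:,:2].astype(np.float32)))
    m=(Q[...,2]>.0025)&(Q[...,2]<.045)&(np.hypot(Q[...,0]-.437,Q[...,1]-.376)<.14)
    q=Q[m]; print('board+t',s,len(q),np.median(q[:,2]),cv2.minAreaRect(q[:,:2].astype(np.float32)))
    m=(Q[...,2]>.02)&(Q[...,2]<.055)&(np.hypot(Q[...,0]-.56,Q[...,1]-.07)<.17)
    q=Q[m]; print('case',s,len(q),cv2.minAreaRect(q[:,:2].astype(np.float32)))
    t=(abs(Q[...,0]-.5)<.3)&(abs(Q[...,1])<.4); print('table z',np.median(Q[t&(abs(Q[...,2])<.006)],0))
# color-based masks
```

```text
A top 337 [ 0.4487 -0.1878  0.02  ] [ 0.4289 -0.2089  0.0121] [ 0.469  -0.1681  0.0263] [0.0202 0.0221 0.0236] ((0.44854551553726196, -0.18858934938907623), 0.02057136595249176)
A scene 202 [ 0.4446 -0.1825  0.0184] [ 0.4266 -0.2067  0.0122] [ 0.4675 -0.1639  0.0231] [0.0189 0.0203 0.0218] ((0.44608578085899353, -0.18565380573272705), 0.021846625953912735)
B top 285 [ 0.5834 -0.1721  0.0194] [ 0.5649 -0.1941  0.0121] [ 0.6044 -0.1534  0.0263] [0.02   0.0224 0.0242] ((0.5848128199577332, -0.17357361316680908), 0.02087688446044922)
B scene 159 [ 0.5789 -0.1665  0.0179] [ 0.5615 -0.1859  0.0121] [ 0.5986 -0.1477  0.0237] [0.0185 0.0207 0.022 ] ((0.5798986554145813, -0.16811320185661316), 0.021092137321829796)
rail top 482 0.030688581403414517 [0.0195 0.0345] ((0.4491438865661621, 0.3812702000141144), (0.042943038046360016, 0.08971120417118073), 17.82012367248535)
board top 4636 0.007854513491783496 ((0.4379761517047882, 0.3791923522949219), (0.2110692411661148, 0.2300666719675064), 85.70726776123047)
board+t top 6697 0.006862796705200109 ((0.4378707706928253, 0.3746626377105713), (0.2745468020439148, 0.2721526026725769), 53.43107604980469)
case top 8080 ((0.5716644525527954, 0.06749289482831955), (0.22717376053333282, 0.19794733822345734), 3.086761951446533)
table z [ 0.4931  0.0139 -0.0005]
rail scene 720 0.02948432965280242 [0.0173 0.0322] ((0.43326491117477417, 0.38065987825393677), (0.01748395897448063, 0.09082850068807602), 18.575544357299805)
board scene 5363 0.007382778655352011 ((0.444304496049881, 0.3835951089859009), (0.12715955078601837, 0.17972508072853088), 17.868019104003906)
board+t scene 6843 0.006933321441307156 ((0.42465323209762573, 0.3764485716819763), (0.23817279934883118, 0.22539803385734558), 38.386322021484375)
case scene 5377 ((0.5681414604187012, 0.07004259526729584), (0.22707034647464752, 0.20175369083881378), 3.2503421306610107)
table z [ 0.4384  0.1778 -0.001 ]
```

View pics/z1.png

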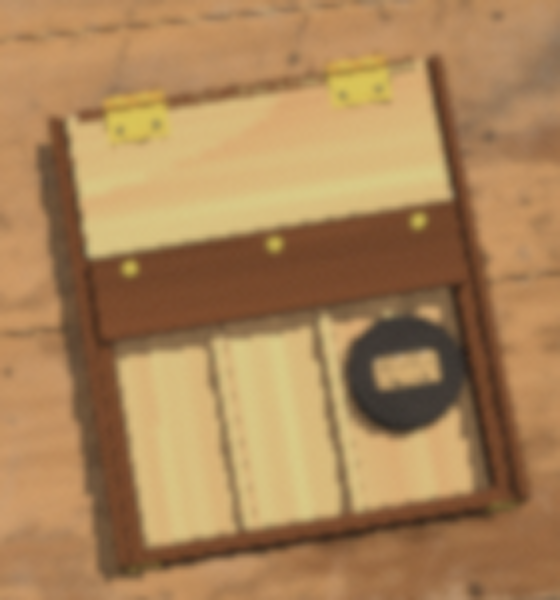

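Run:
```python
from h import *
np.set_printoptions(precision=4,suppress=True)
c=dict(np.load('/tmp/top.npz')); P=cloud(c); c2=dict(np.load('/tmp/scene.npz')); P2=cloud(c2)
for nm,u,v,z in [('FL',293.8,323,.038),('FR',395.5,303.8,.038),('BL',278,210,.042),('BR',374.5,194.5,.042),('box',485,268,.02),('box2',487,195,.02),('punchNear',447,222,.006),('punchFar',438,169,.006)]:
    print(nm,world(c,(u,v),z))
a=cv2.resize(c['color'][180:330,405:545],None,fx=4,fy=4,interpolation=cv2.INTER_CUBIC)
cv2.imwrite('pics/z2.png',a[:,:,::-1])
a=cv2.resize(c['color'][280:400,110:250],None,fx=4,fy=4,interpolation=cv2.INTER_CUBIC)
cv2.imwrite('pics/z3.png',a[:,:,::-1])
a=cv2.resize(c2['color'][220:330,265:435],None,fx=4,fy=4,interpolation=cv2.INTER_CUBIC)
cv2.imwrite('pics/z4.png',a[:,:,::-1])
a=cv2.resize(c2['color'][330:450,170:330],None,fx=4,fy=4,interpolation=cv2.INTER_CUBIC)
cv2.imwrite('pics/z5.png',a[:,:,::-1])
```

```text
FL [0.4517 0.16   0.038 ]
FR [ 0.4654 -0.0331  0.038 ]
BL [0.6723 0.1681 0.042 ]
BR [ 0.6824 -0.0231  0.042 ]
box [ 0.5164 -0.2187  0.02  ]
box2 [ 0.6628 -0.2506  0.02  ]
punchNear [ 0.62   -0.1649  0.006 ]
punchFar [ 0.734  -0.1658  0.006 ]
```

View pics/z2.png

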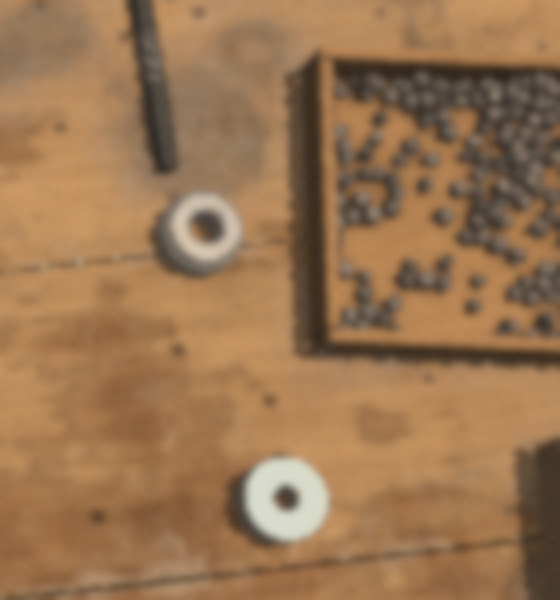

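View pics/z3.png

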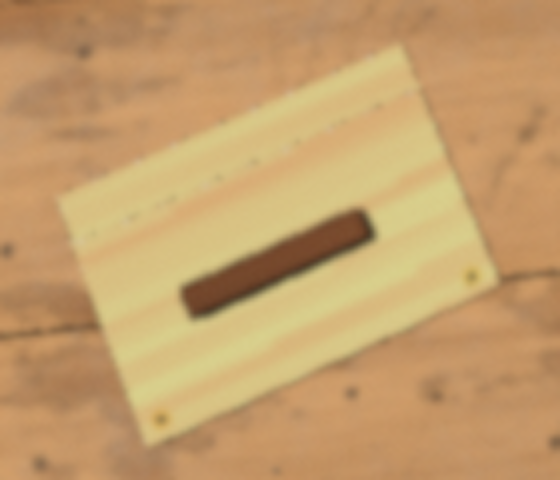

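View pics/z4.png

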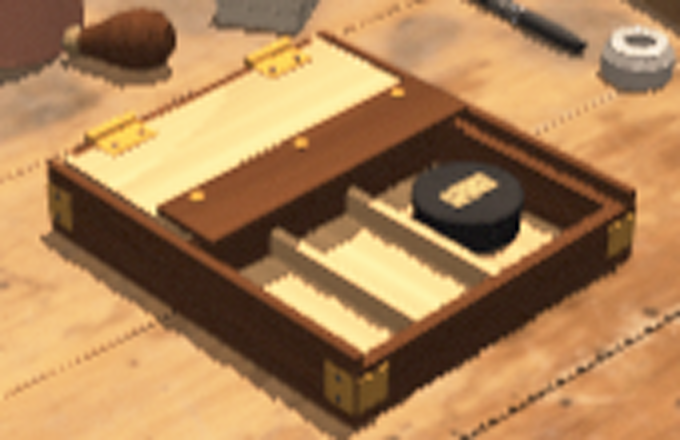

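View pics/z5.png

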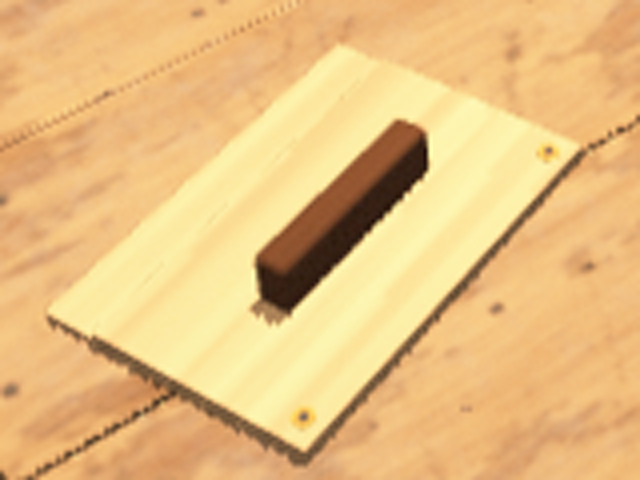

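```bash
cat >> h.py <<'E'
def proj(c,X):
    p=np.asarray(X)@c['R'].T+c['t']; p=p@c['camera_matrix'].T; return p[:,:2]/p[:,2:]
def overlay(c,pose,segs,roi,f,fn,col=(255,0,0)):
    x,y,w=pose; u0,v0,u1,v1=roi
    im=cv2.resize(np.ascontiguousarray(c['color'][v0:v1,u0:u1]),None,fx=f,fy=f,interpolation=cv2.INTER_CUBIC)
    for a,b in segs:
        q=np.array([a,b])/1000.; r=np.c_[x+np.cos(w)*q[:,0]-np.sin(w)*q[:,1],y+np.sin(w)*q[:,0]+np.cos(w)*q[:,1],q[:,2]]
        s=((proj(c,r)-[u0,v0]+.5)*f).round().astype(int)
        cv2.line(im,tuple(map(int,s[0])),tuple(map(int,s[1])),col,1,cv2.LINE_AA)
    cv2.imwrite('pics/'+fn,im[:,:,::-1])
def loop(pts): return [(pts[i],pts[(i+1)%len(pts)]) for i in range(len(pts))]
def rect(x0,x1,y0,y1,z): return loop([(x0,y0,z),(x1,y0,z),(x1,y1,z),(x0,y1,z)])
CASE=rect(-117,105,-98,98,42)+rect(-109,-12,-84,84,34)+[((-12,-92,48),(-12,92,48)),((-12,-92,42),(-12,92,42)),((-117,-98,34),(-117,98,34))]+rect(-109,-12,31,37,20)+rect(-109,-12,-22,-16,20)+rect(-117,105,-98,98,0)
COVER=rect(-51.5,51.5,-89,89,8)+rect(51.5,76.5,-89,89,5)+rect(-8,8,-45,45,32)
E
python3 - <<'E'
from h import *
c=dict(np.load('/tmp/top.npz')); c2=dict(np.load('/tmp/scene.npz'))
p=(.572,.067,np.radians(-3.3))
w=(p[0],p[1],np.radians(3.1))
for i,q in enumerate([(.5725,.0675,np.radians(3.1))]):
    overlay(c,q,CASE,(265,180,405,330),4,'o1.png'); overlay(c2,q,CASE,(265,220,435,330),4,'o2.png')
q=(.436,.379,np.radians(18.3))
overlay(c,q,COVER,(110,280,250,400),4,'o3.png'); overlay(c2,q,COVER,(170,330,330,450),4,'o4.png')
E
```

```text
(no output)
```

View pics/o1.png

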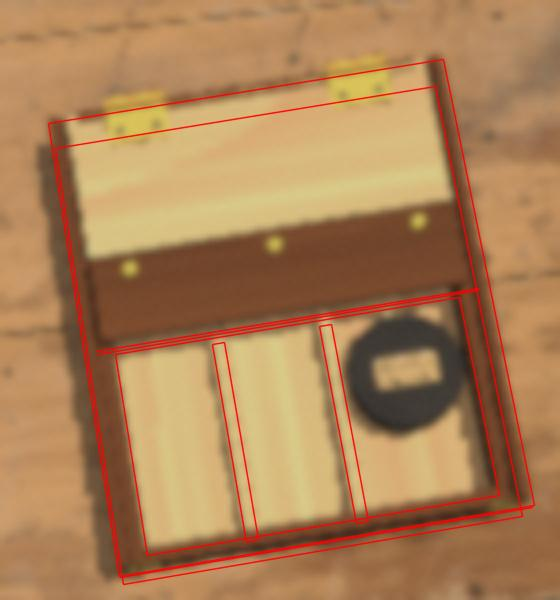

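View pics/o2.png

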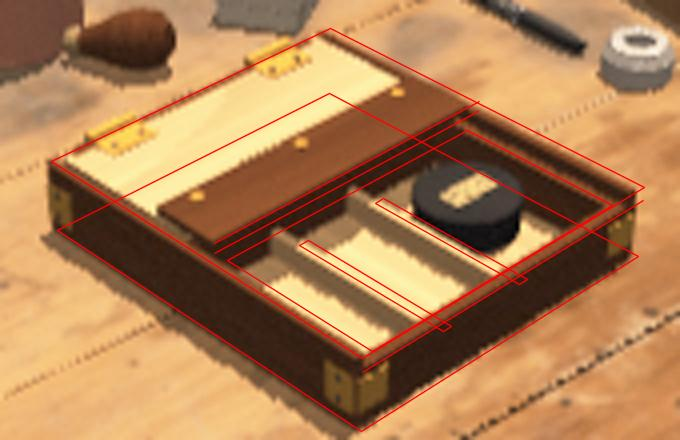

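View pics/o3.png

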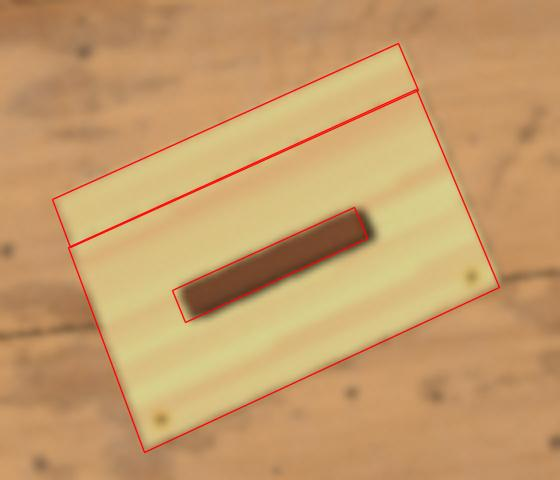

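View pics/o4.png

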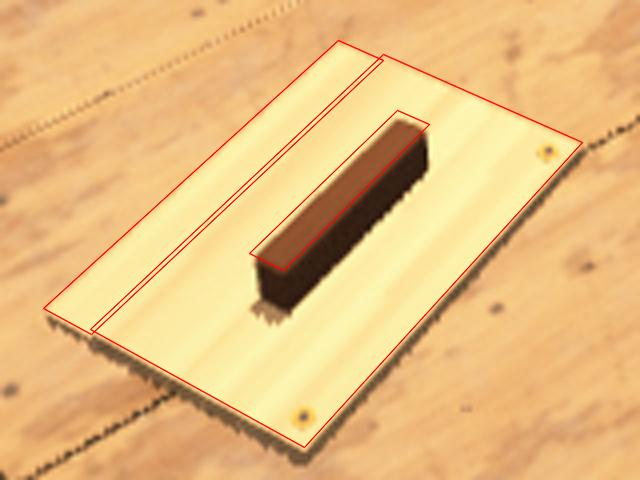

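```bash
cat >> h.py <<'E'
from scipy.optimize import minimize
def fit(c,segs,p0,roi,lohi=(40,90),tr=6.,verbose=True):
    u0,v0,u1,v1=roi;f=4
    im=cv2.resize(np.ascontiguousarray(c['color'][v0:v1,u0:u1]),None,fx=f,fy=f,interpolation=cv2.INTER_CUBIC)
    E=np.zeros(im.shape[:2],np.uint8)
    for ch in range(3): E|=cv2.Canny(cv2.GaussianBlur(im[...,ch],(0,0),2),*lohi)
    D=cv2.distanceTransform(255-E,cv2.DIST_L2,5)
    S=np.concatenate([np.linspace(a,b,60) for a,b in segs])/1000.
    from scipy.ndimage import map_coordinates
    def cost(d):
        x,y,w=p0[0]+d[0]/1e3,p0[1]+d[1]/1e3,p0[2]+d[2]/100
        r=np.c_[x+np.cos(w)*S[:,0]-np.sin(w)*S[:,1],y+np.sin(w)*S[:,0]+np.cos(w)*S[:,1],S[:,2]]
        s=(proj(c,r)-[u0,v0]+.5)*f-.5
        dd=map_coordinates(D,[s[:,1],s[:,0]],order=1,mode='nearest')
        return np.mean(1-np.exp(-dd**2/(2*tr**2)))
    best=None
    for dx in(-5,0,5):
        for dy in(-5,0,5):
            for dw in (-1.5,0,1.5):
                r=minimize(cost,[dx,dy,dw],method='Nelder-Mead',options=dict(initial_simplex=np.array([dx,dy,dw])+np.array([[0,0,0],[2,0,0],[0,2,0],[0,0,1.]])))
                if best is None or r.fun<best.fun: best=r
    d=best.x; return np.array([p0[0]+d[0]/1e3,p0[1]+d[1]/1e3,p0[2]+d[2]/100]),best.fun,E
E
python3 - <<'E'
from h import *
np.set_printoptions(precision=4,suppress=True)
c=dict(np.load('/tmp/top.npz')); c2=dict(np.load('/tmp/scene.npz'))
CT=rect(-117,105,-98,98,42)[1:4:1]
q0=(.572,.067,np.radians(3.1))
segT=[((-109,98,42),(105,98,42)),((-109,-98,42),(105,-98,42)),((105,-98,42),(105,98,42)),((-12,-90,48),(-12,90,48)),((-117,-95,34),(-117,95,34))]
p,f,E=fit(c,segT,q0,(265,180,405,330)); print(p,f)
overlay(c,p,CASE,(265,180,405,330),4,'o1.png'); cv2.imwrite('pics/e1.png',E)
segS=[((-109,98,42),(105,98,42)),((-109,-98,42),(105,-98,42)),((105,-98,42),(105,98,42)),((-12,-90,48),(-12,90,48)),((-117,-95,34),(-117,95,34)),((-117,-95,0),(-117,95,0)),((-110,98,0),(105,98,0))]
p,f,E=fit(c2,segS,q0,(265,220,435,330)); print(p,f)
overlay(c2,p,CASE,(265,220,435,330),4,'o2.png')
q=(.436,.379,np.radians(18.3))
segC=rect(-51.5,76.5,-89,89,8)[0:1]+[((-51.5,-89,8),(51.5,-89,8)),((-51.5,89,8),(51.5,89,8)),((-51.5,-89,8),(-51.5,89,8)),((76.5,-89,5),(76.5,89,5))]+rect(-8,8,-44,44,32)
segC=segC[1:]
p,f,E=fit(c,segC,q,(110,280,250,400));print(p,f)
overlay(c,p,COVER,(110,280,250,400),4,'o3.png')
p,f,E=fit(c2,segC,q,(170,330,330,450));print(p,f)
overlay(c2,p,COVER,(170,330,330,450),4,'o4.png')
a=[cv2.imread('pics/o%d.png'%i) for i in (1,2,3,4)]
a=[cv2.resize(i,(400,300)) for i in a]
cv2.imwrite('pics/o.png',np.vstack([np.hstack(a[:2]),np.hstack(a[2:])]))
E
```

```text
[0.5732 0.0558 0.0767] 0.6733605265617371
[0.5734 0.0704 0.0526] 0.01922719180583954
[0.4358 0.3756 0.3206] 0.5050740838050842
[0.4332 0.3803 0.3185] 0.1956322342157364
```

View pics/o.png

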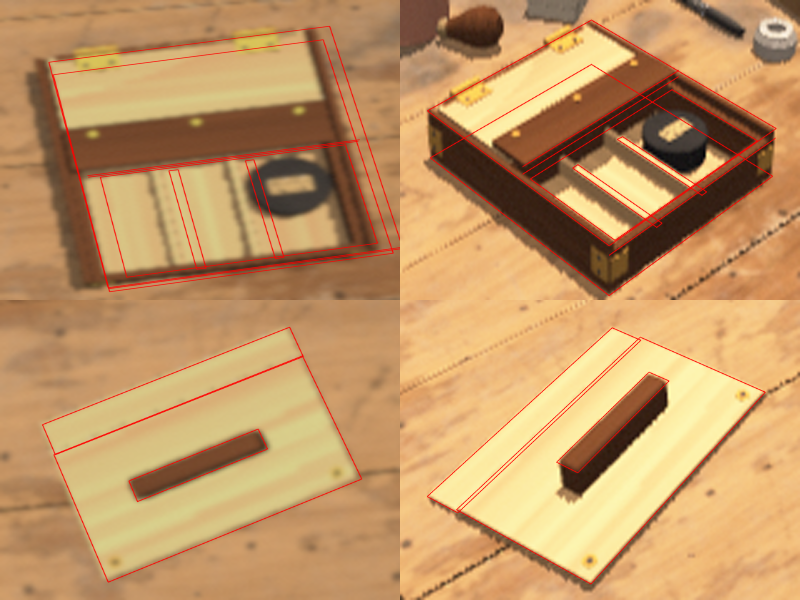

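View pics/o1.png

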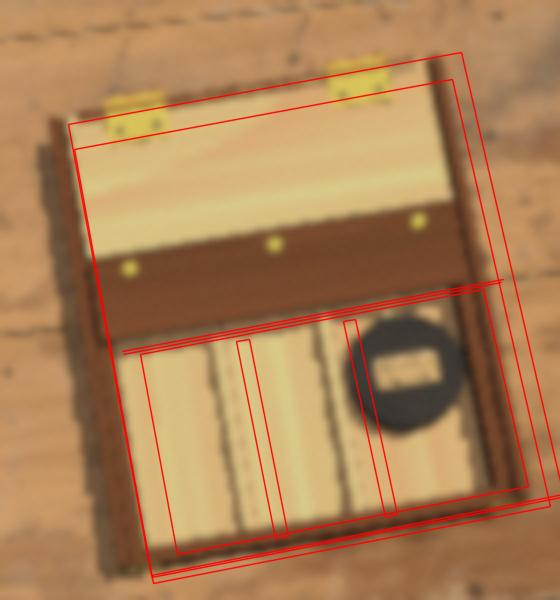

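Run:
```python
from h import *
np.set_printoptions(precision=4,suppress=True)
c=dict(np.load('/tmp/top.npz')); c2=dict(np.load('/tmp/scene.npz'))
segT=[((-109,98,42),(105,98,42)),((-109,-98,42),(105,-98,42)),((105,-98,42),(105,98,42)),((-12,-90,48),(-12,90,48)),((-117,-95,34),(-117,95,34))]
for lo in [(10,25),(20,50)]:
  p,f,E=fit(c,segT,(.573,.068,.053),(265,180,405,330),lo); print(p,f)
  overlay(c,p,CASE,(265,180,405,330),4,'o1.png'); cv2.imwrite('pics/e1.png',E)
q=(.436,.379,np.radians(18.3))
segC=[((-51.5,-89,8),(51.5,-89,8)),((-51.5,89,8),(51.5,89,8)),((-51.5,-89,8),(-51.5,89,8)),((76.5,-89,5),(76.5,89,5))]+rect(-8,8,-44,44,32)
for lo in [(10,25),(20,50)]:
  p,f,E=fit(c,segC,q,(110,280,250,400),lo);print(p,f)
P=cloud(c);P2=cloud(c2)
# divider: height profile across bays using case pose scene
for Q,pose in((P,(.5732,.068,.0526)),(P2,(.5734,.0704,.0526))):
    x,y,w=pose; dx=Q[...,0]-x; dy=Q[...,1]-y; X=np.cos(w)*dx+np.sin(w)*dy; Y=-np.sin(w)*dx+np.cos(w)*dy
    for yb in range(-100,104,4):
        m=(X>-95)&(X<-65)&(abs(Y*1000-yb)<2)&(Q[...,2]>-.02)&(Q[...,2]<.08); 
        print((yb,round(1000*float(np.median(Q[...,2][m])),0),int(m.sum())) if m.any() else (yb,None),end=' ')
    print()
```

```text
[0.5757 0.0764 0.0515] 0.053588613867759705
[0.5705 0.0748 0.0596] 0.22685228288173676
[0.4358 0.3775 0.3161] 0.03963429108262062
[0.4362 0.3767 0.3148] 0.21465466916561127
(-100, None) (-96, None) (-92, None) (-88, None) (-84, None) (-80, None) (-76, None) (-72, None) (-68, None) (-64, None) (-60, None) (-56, None) (-52, None) (-48, None) (-44, None) (-40, None) (-36, None) (-32, None) (-28, None) (-24, None) (-20, None) (-16, None) (-12, None) (-8, None) (-4, None) (0, None) (4, None) (8, None) (12, None) (16, None) (20, None) (24, None) (28, None) (32, None) (36, None) (40, None) (44, None) (48, None) (52, None) (56, None) (60, None) (64, None) (68, None) (72, None) (76, None) (80, None) (84, None) (88, None) (92, None) (96, None) (100, None) 
(-100, None) (-96, None) (-92, None) (-88, None) (-84, None) (-80, None) (-76, None) (-72, None) (-68, None) (-64, None) (-60, None) (-56, None) (-52, None) (-48, None) (-44, None) (-40, None) (-36, None) (-32, None) (-28, None) (-24, None) (-20, None) (-16, None) (-12, None) (-8, None) (-4, None) (0, None) (4, None) (8, None) (12, None) (16, None) (20, None) (24, None) (28, None) (32, None) (36, None) (40, None) (44, None) (48, None) (52, None) (56, None) (60, None) (64, None) (68, None) (72, None) (76, None) (80, None) (84, None) (88, None) (92, None) (96, None) (100, None)
```

View pics/o1.png

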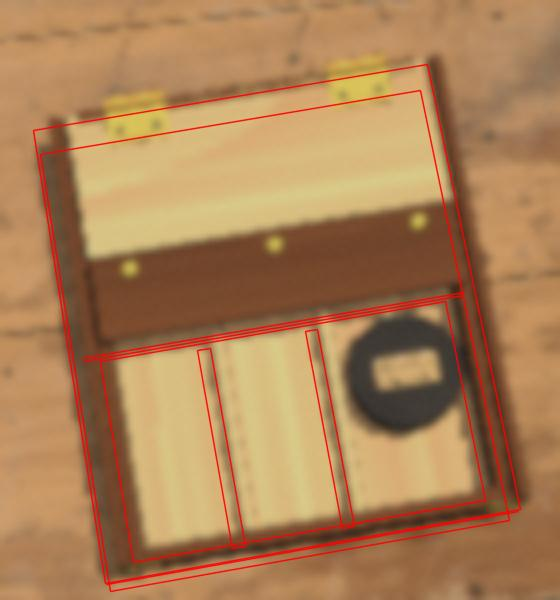

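View pics/o2.png

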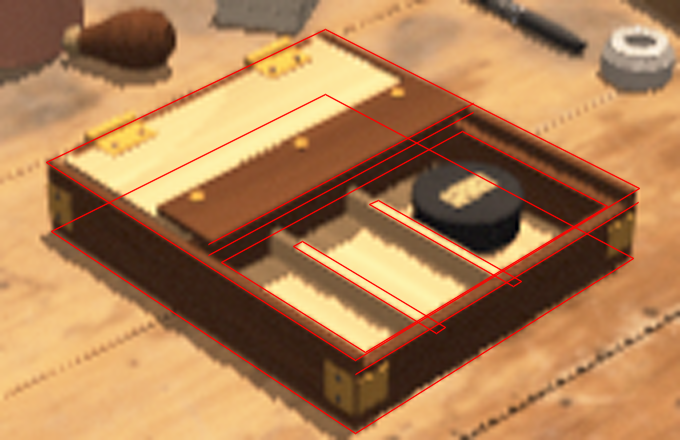

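Run:
```python
from h import *
from scipy.optimize import least_squares
np.set_printoptions(precision=4,suppress=True)
c=dict(np.load('/tmp/top.npz')); c2=dict(np.load('/tmp/scene.npz'))
def solve(c,pts,roi,name,q0,segs):
    O=np.array([p[0] for p in pts],float)/1000; uv=np.array([p[1] for p in pts],float)/4-.5+np.array(roi[:2])
    def W(p): return np.c_[p[0]+np.cos(p[2])*O[:,0]-np.sin(p[2])*O[:,1],p[1]+np.sin(p[2])*O[:,0]+np.cos(p[2])*O[:,1],O[:,2]]
    r=least_squares(lambda p:(proj(c,W(p))-uv).ravel(),q0,loss='soft_l1'); print(name,r.x); print((proj(c,W(r.x))-uv)*4)
    overlay(c,r.x,segs,roi,4,name)
solve(c,[((105,98,42),(52,120)),((105,-98,42),(438,57)),((-12,92,48),(101,342)),((-12,-92,48),(468,286)),((-117,98,42),(112,574)),((-117,-98,42),(524,498))],(265,180,405,330),'o1.png',(.573,.07,.053),CASE)
```

```text
o1.png [0.5747 0.0698 0.0482]
[[ -7.8288  -1.9762]
 [  1.3274  -0.6   ]
 [-10.1357   4.2372]
 [  5.662   -1.2758]
 [  0.1178  -3.4177]
 [  3.3678   3.948 ]]
```

View pics/o1.png

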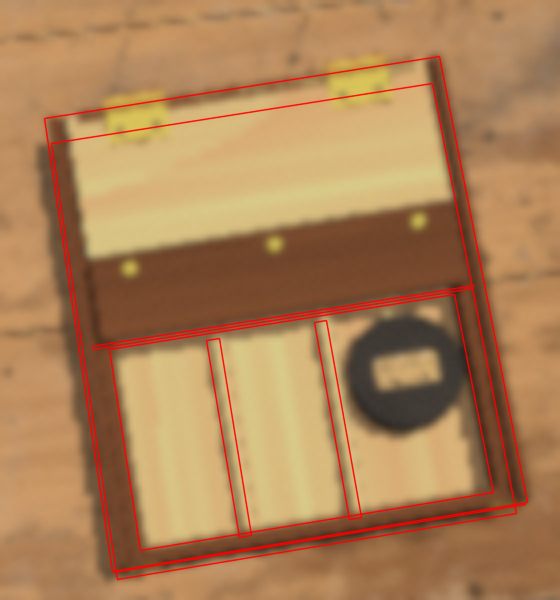

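Run:
```python
from h import *
c=dict(np.load('/tmp/top.npz')); P=cloud(c)
print(P[300:345:8,550:640:15,:].round(3).reshape(-1,3)[::3])
for r in [(.2,.6,-.65,-.26),(.5,.7,-.4,-.22)]:
    m=(P[...,0]>r[0])&(P[...,0]<r[1])&(P[...,1]>r[2])&(P[...,1]<r[3]); print(np.percentile(P[...,2][m],[50,90,99]))
```

```text
[[ 0.439 -0.321  0.042]
 [ 0.429 -0.408  0.038]
 [ 0.424 -0.317  0.044]
 [ 0.415 -0.404  0.038]
 [ 0.41  -0.315  0.041]
 [ 0.4   -0.401  0.036]
 [ 0.395 -0.312  0.042]
 [ 0.386 -0.399  0.033]
 [ 0.381 -0.309  0.041]
 [ 0.371 -0.395  0.035]
 [ 0.366 -0.309  0.034]
 [ 0.357 -0.389  0.039]]
[0.00476683 0.03804028 0.04256321]
[0.00595558 0.02953311 0.03534868]
```

move_arm(rows=[20.4, 38.9, 0, 0, 0, 0.122, 0, 20.4, 38.9, 0, 0, 0, 0.122, 0, 20.4, 38.9, 0, 0, 0, 0.122, 0, 20.4, 38.9, 0, 0, 0, 0.122, 0, 20.4, 38.9, 0, 0, 0, 0.122, 0, 20.4, 38.9, 0, 0, 0, 0.122, 0, 20.4, 38.9, 0, 0, 0, 0.122, 0.2, 20.4, 38.9, -10, 0, 0, 0.122, 0.3, 20.4, 38.9, -20, 0, 0, 0.122, 0.3, 20.4, 38.9, -20, 0, 0, 0.122, 0.3], grip_force=25)

```text
time: 2.4
position: [0.4485, -0.1855, 0.1727]
tool_rot: [0.688, 0.726, 0.0, 0.001]
ft_force: [0.7, -0.4, 0.2]
grip_width: 0.0646
```

move_arm(rows=[0, 0, -40, 0, 0, 0, 0.3, 0, 0, -45, 0, 0, 0, 0.3, 0, 0, -45, 0, 0, 0, 0.3, 0, 0, -25, 0, 0, 0, 0.3, 0, 0, -13, 0, 0, 0, 0.3, 0, 0, 0, 0, 0, 0, 0.3])

```text
time: 3.0
position: [0.4468, -0.1864, 0.0033]
tool_rot: [0.69, 0.724, -0.0, -0.001]
ft_force: [-0.3, 0.3, 0.3]
grip_width: 0.061
```

Run:
```python
from h import *
c=snap('scene','s1.png')
cv2.imwrite('pics/s1z.png',cv2.resize(c['color'][190:310,400:560],None,fx=4,fy=4)[:,:,::-1])
```

```text
(no output)
```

View pics/s1z.png

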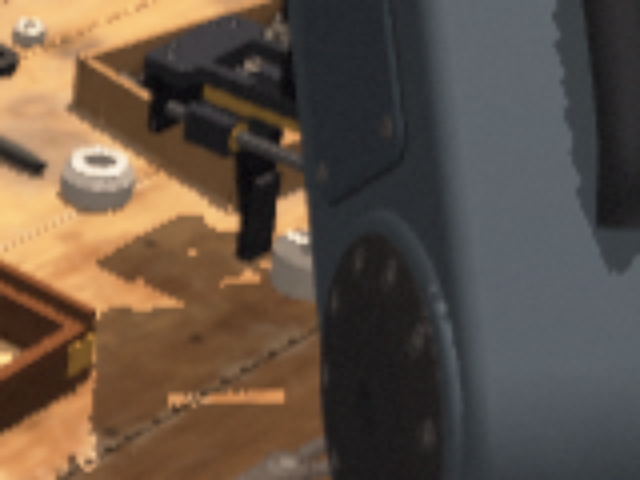

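move_arm(rows=[0, 0, 0, 0, 0, 0, 1, 0, 0, 0, 0, 0, 0, 1, 0, 0, 0, 0, 0, 0, 1, 0, 0, 0, 0, 0, 0, 1, 0, 0, 0, 0, 0, 0, 1, 0, 0, 10, 0, 0, 0, 1], grip_force=25)

```text
time: 3.65
position: [0.4468, -0.1864, 0.0144]
tool_rot: [0.69, 0.724, -0.0, -0.001]
ft_force: [0.1, 0.9, -1.7]
grip_width: 0.039
```

move_arm(rows=[0, 0, 40, 0, 0, 0, 1, 0, 0, 40, 0, 0, 0, 1, 9.1, 44.8, 0, 0, 0, 0, 1, 9.1, 44.8, 0, 0, 0, 0, 1, 9.1, 44.8, 0, 0, 0, 0, 1, 9.1, 44.8, 0, 0, 0, 0, 1, 9.1, 44.8, 0, 0, 0, 0, 1, 9.1, 44.8, 0, 0, 0, 0, 1, 9.1, 44.8, 0, 0, 0, 0, 1, 0, 0, -25, 0, 0, 0, 1, 0, 0, 0, 0, 0, 0, 1])

```text
time: 4.75
position: [0.5085, 0.1284, 0.068]
tool_rot: [0.688, 0.725, -0.002, -0.002]
ft_force: [-0.6, -0.7, -1.2]
grip_width: 0.0385
```

Run:
```python
from h import *
print(robot.get_obs()['position'])
c=snap('scene','s2.png')
cv2.imwrite('pics/s2z.png',cv2.resize(c['color'][200:330,265:435],None,fx=4,fy=4,interpolation=cv2.INTER_CUBIC)[:,:,::-1])
c=snap('top','t2.png')
cv2.imwrite('pics/t2z.png',cv2.resize(c['color'][180:330,265:405],None,fx=4,fy=4,interpolation=cv2.INTER_CUBIC)[:,:,::-1])
```

```text
[0.5084871  0.12835597 0.06799974]
```

View pics/s2z.png

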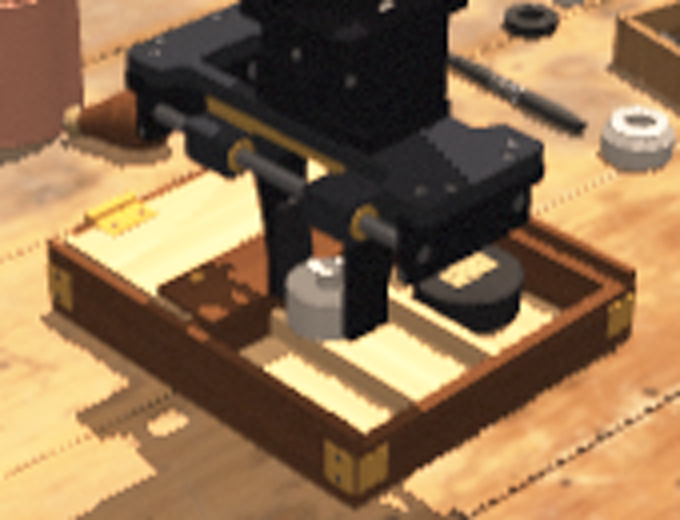

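View pics/t2z.png

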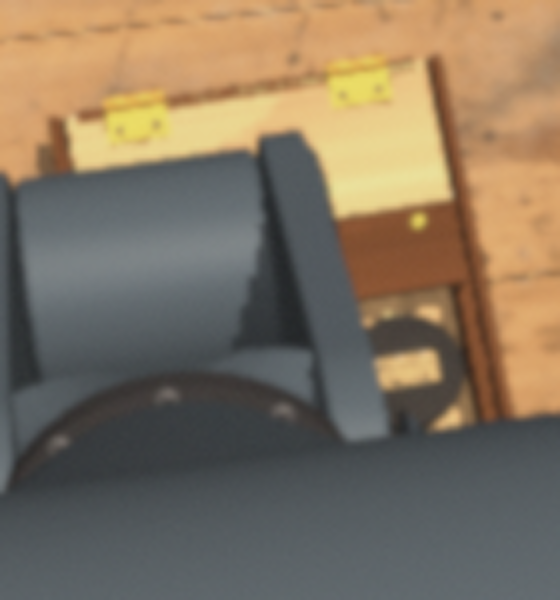

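Run:
```python
from h import *
c=dict(np.load('/tmp/scene.npz'))
P=cloud(c)
u0,v0=265,200;f=4
im=cv2.resize(np.ascontiguousarray(c['color'][200:330,265:435]),None,fx=4,fy=4,interpolation=cv2.INTER_CUBIC)
zb=.0647
for cx,cy,col in [(.5085,.1284,(255,0,0)),(.5085,.1324,(0,255,0)),(.5085,.1244,(0,0,255))]:
    for z in(zb,zb+.021):
        t=np.linspace(0,2*np.pi,80); X=np.c_[cx+.02*np.cos(t),cy+.02*np.sin(t),0*t+z]
        s=((proj(c,X)-[u0,v0]+.5)*f).astype(np.int32); cv2.polylines(im,[s],True,col,1,cv2.LINE_AA)
im=cv2.resize(im[200:400,220:440],None,fx=3,fy=3)
cv2.imwrite('pics/s2o.png',im[:,:,::-1])
```

```text
(no output)
```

View pics/s2o.png

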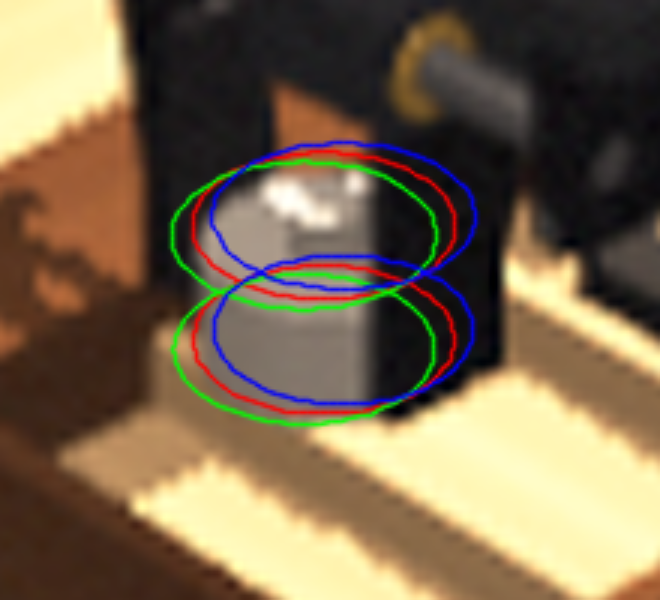

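move_arm(rows=[0, 0, -30, 0, 0, 0, 1, 0, 0, 0, 0, 0, 0, 1, 0, 0, 0, 0, 0, 0, 1])

```text
time: 5.15
position: [0.5107, 0.1259, 0.04]
tool_rot: [0.69, 0.724, -0.0, -0.0]
ft_force: [1.2, 0.7, -1.7]
grip_width: 0.0384
```

move_arm(rows=[0, 1.4, -12, 0, 0, 0, 1, 0, 0, -10, 0, 0, 0, 1, 0, 0, -5, 0, 0, 0, 1, 0, 0, -2, 0, 0, 0, 1, 0, 0, -1, 0, 0, 0, 1, 0, 0, 0, 0, 0, 0, 1])

```text
time: 5.75
position: [0.5105, 0.1282, 0.0105]
tool_rot: [0.689, 0.724, -0.0, -0.0]
ft_force: [-2.1, -1.1, 8.2]
grip_width: 0.0388
```

move_arm(rows=[0, 0, 0, 0, 0, 0, 1, 0, 0, 0, 0, 0, 0, 1])

```text
time: 5.95
position: [0.5105, 0.1283, 0.0106]
tool_rot: [0.689, 0.724, -0.0, -0.0]
ft_force: [-2.9, -0.4, 7.7]
grip_width: 0.039
```

Run:
```python
from h import *
c=snap('scene','s3.png')
cv2.imwrite('pics/s3z.png',cv2.resize(c['color'][230:310,300:400],None,fx=7,fy=7,interpolation=cv2.INTER_CUBIC)[:,:,::-1])
print(robot.get_obs()['ft_force'],robot.get_obs()['position'])
```

```text
[-1.78713272 -1.36637098  7.41011367] [0.51042254 0.12826118 0.0105381 ]
```

View pics/s3z.png

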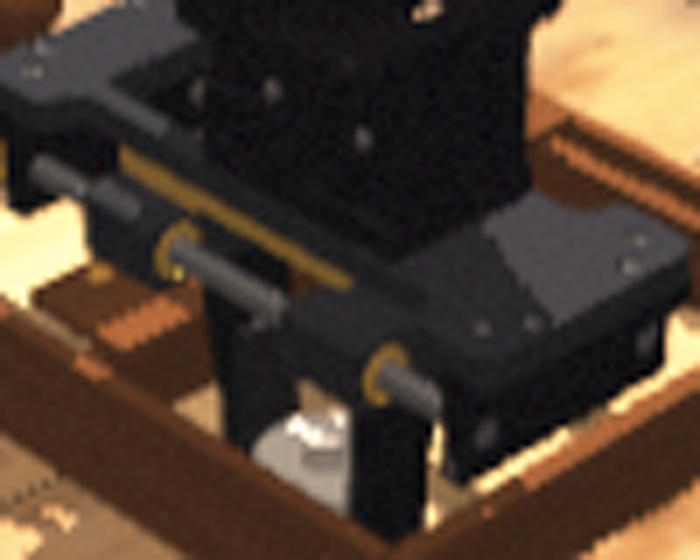

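move_arm(rows=[0, 0, 0, 0, 0, 0, 0.42, 0, 0, 0, 0, 0, 0, 0.42, 0, 0, 10, 0, 0, 0, 0.42, 0, 0, 40, 0, 0, 0, 0.42, 0, 0, 40, 0, 0, 0, 0.42])

```text
time: 6.5
position: [0.5102, 0.1283, 0.1]
tool_rot: [0.69, 0.724, -0.001, -0.001]
ft_force: [0.3, -0.8, -0.5]
grip_width: 0.05
```

Run:
```python
from h import *
c=snap('scene','s4.png')
cv2.imwrite('pics/s4z.png',cv2.resize(c['color'][220:330,300:400],None,fx=5,fy=5,interpolation=cv2.INTER_CUBIC)[:,:,::-1])
```

```text
(no output)
```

View pics/s4z.png

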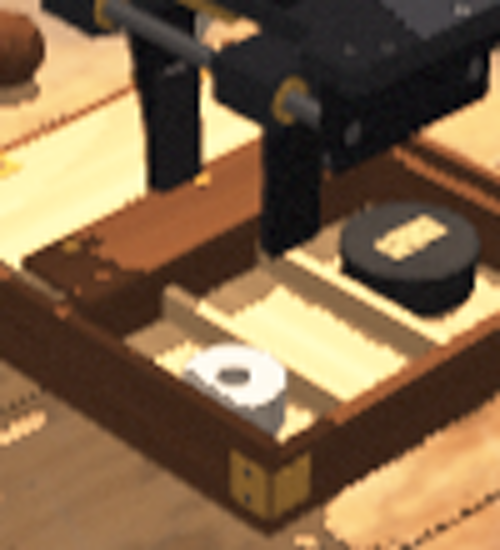

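move_arm(rows=[10.3, -42.7, 0, 0, 0, -0.12, 0.4, 10.3, -42.7, 0, 0, 0, -0.12, 0.3, 10.3, -42.7, 0, 0, 0, -0.12, 0.3, 10.3, -42.7, 0, 0, 0, -0.12, 0.3, 10.3, -42.7, 0, 0, 0, -0.12, 0.3, 10.3, -42.7, 0, 0, 0, -0.12, 0.3, 10.3, -42.7, -10, 0, 0, -0.12, 0.3, 0, 0, 0, 0, 0, 0, 0.3, 0, 0, 0, 0, 0, 0, 0.3])

```text
time: 7.45
position: [0.5827, -0.1714, 0.0894]
tool_rot: [0.925, 0.379, -0.0, -0.0]
ft_force: [-0.0, 0.6, 0.5]
grip_width: 0.0611
```

Run:
```python
from h import *
c=snap('scene','s5.png')
cv2.imwrite('pics/s5z.png',cv2.resize(c['color'][160:290,340:500],None,fx=5,fy=5,interpolation=cv2.INTER_CUBIC)[:,:,::-1])
```

```text
(no output)
```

View pics/s5z.png

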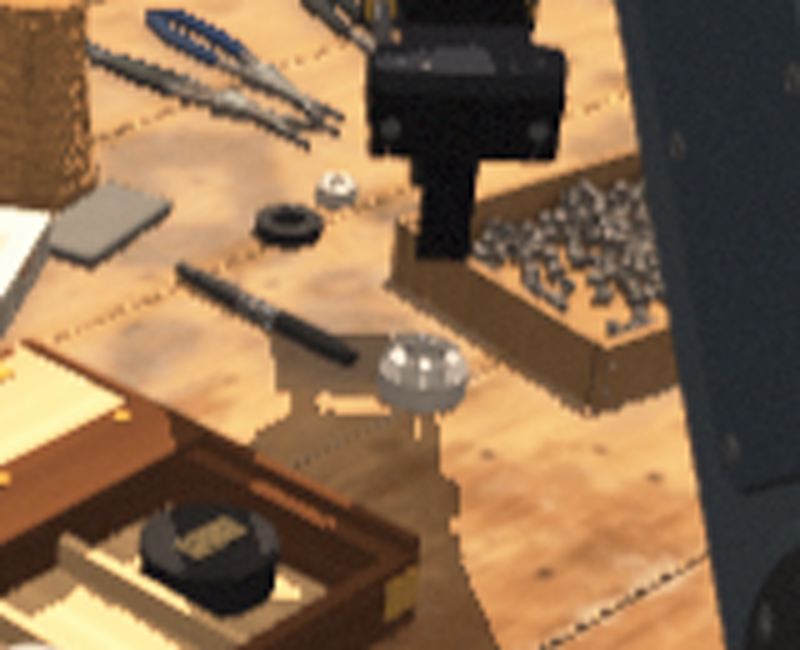

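move_arm(rows=[0, 0, -30, 0, 0, 0, 0.3, 0, 0, -30, 0, 0, 0, 0.3, 0, 0, -17, 0, 0, 0, 0.3, 0, 0, -9, 0, 0, 0, 0.3, 0, 0, 0, 0, 0, 0, 0.3])

```text
time: 8.0
position: [0.5821, -0.1687, 0.0027]
tool_rot: [0.925, 0.381, -0.001, -0.001]
ft_force: [-0.2, -0.0, -0.8]
grip_width: 0.061
```

Run:
```python
from h import *
c=snap('scene','s6.png')
cv2.imwrite('pics/s6z.png',cv2.resize(c['color'][160:290,340:500],None,fx=5,fy=5,interpolation=cv2.INTER_CUBIC)[:,:,::-1])
```

```text
(no output)
```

View pics/s6z.png

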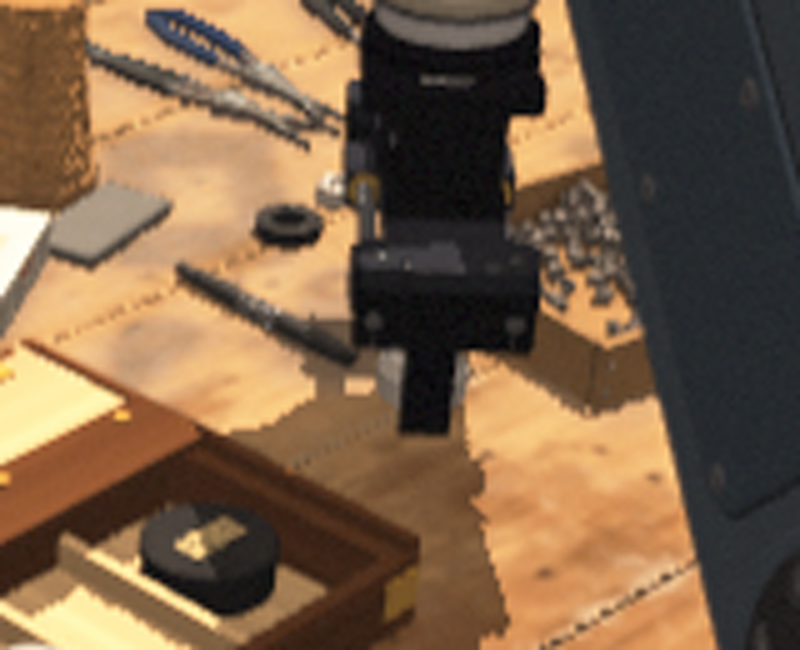

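move_arm(rows=[0, 0, 0, 0, 0, 0, 1, 0, 0, 0, 0, 0, 0, 1, 0, 0, 0, 0, 0, 0, 1, 0, 0, 0, 0, 0, 0, 1, 0, 0, 0, 0, 0, 0, 1, 0, 0, 10, 0, 0, 0, 1, 0, 0, 10, 0, 0, 0, 1], grip_force=30)

```text
time: 8.75
position: [0.5821, -0.1701, 0.0235]
tool_rot: [0.925, 0.38, -0.001, -0.001]
ft_force: [-1.3, -1.2, -1.0]
grip_width: 0.0388
```

move_arm(rows=[0, 0, 35, 0, 0, 0, 1, 0, 0, 35, 0, 0, 0, 1, -11.5, 40.6, 0, 0, 0, 0.14, 1, -11.5, 40.6, 0, 0, 0, 0.14, 1, -11.5, 40.6, 0, 0, 0, 0.14, 1, -11.5, 40.6, 0, 0, 0, 0.14, 1, -11.5, 40.6, 0, 0, 0, 0.14, 1, -11.5, 40.6, 0, 0, 0, 0.14, 1, 0, 0, -20, 0, 0, 0, 1, 0, 0, -10, 0, 0, 0, 1, 0, 0, 0, 0, 0, 0, 1, 0, 0, 0, 0, 0, 0, 1])

```text
time: 9.95
position: [0.5145, 0.0722, 0.0636]
tool_rot: [0.69, 0.724, -0.0, 0.0]
ft_force: [0.9, -0.4, -1.0]
grip_width: 0.039
```

Run:
```python
from h import *
c=snap('scene','s7.png')
o=robot.get_obs(); x,y,z=o['position']; print(o['position'],o['tool_rot'],o['grip_width'],o['ft_force'])
u0,v0=300,200;f=6
im=cv2.resize(np.ascontiguousarray(c['color'][200:310,300:430]),None,fx=f,fy=f,interpolation=cv2.INTER_CUBIC)
zb=z-.003
for dy,col in [(0,(255,0,0)),(.004,(0,255,0)),(-.004,(0,0,255))]:
    for zz in(zb,):
        t=np.linspace(0,2*np.pi,80); X=np.c_[x+.0205*np.cos(t),y+dy+.0205*np.sin(t),0*t+zz]
        s=((proj(c,X)-[u0,v0]+.5)*f).astype(np.int32); cv2.polylines(im,[s],True,col,1,cv2.LINE_AA)
cv2.imwrite('pics/s7o.png',im[:,:,::-1])
```

```text
[0.5148309  0.07208439 0.06388986] [6.90197947e-01 7.23620505e-01 2.36903746e-04 3.18968265e-04] 0.03883422168673039 [ 0.70821735 -0.54795418 -1.91886211]
```

View pics/s7o.png

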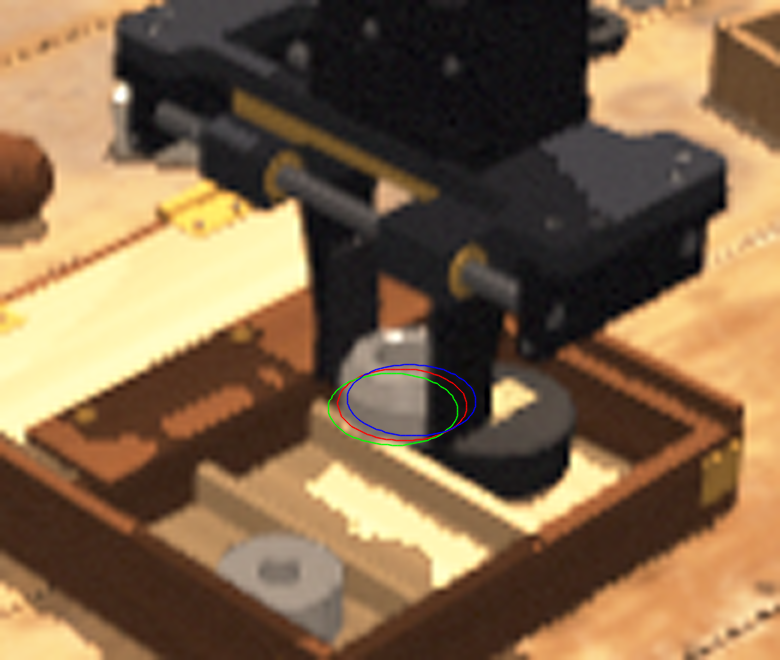

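move_arm(rows=[-1.5, 3.5, -15, 0, 0, 0, 1, 0, 0, -15, 0, 0, 0, 1, 0, 0, -10, 0, 0, 0, 1, 0, 0, -7, 0, 0, 0, 1, 0, 0, -3, 0, 0, 0, 1, 0, 0, -2, 0, 0, 0, 1, 0, 0, 0, 0, 0, 0, 1])

```text
time: 10.7
position: [0.5128, 0.0764, 0.0116]
tool_rot: [0.69, 0.724, 0.0, 0.0]
ft_force: [0.6, 0.8, -1.6]
grip_width: 0.0392
```

move_arm(rows=[0, 0, -1.5, 0, 0, 0, 1, 0, 0, -1, 0, 0, 0, 1, 0, 0, 0, 0, 0, 0, 1])

```text
time: 11.0
position: [0.5129, 0.0765, 0.0095]
tool_rot: [0.69, 0.724, 0.0, 0.0]
ft_force: [0.0, -0.7, 0.0]
grip_width: 0.0391
```

move_arm(rows=[0, 0, -1, 0, 0, 0, 1, 0, 0, 0, 0, 0, 0, 1])

```text
time: 11.2
position: [0.5129, 0.0765, 0.0094]
tool_rot: [0.689, 0.724, 0.0, 0.0]
ft_force: [-1.1, -1.1, 8.4]
grip_width: 0.0391
```

Contact with the floor. Release and back up.

move_arm(rows=[0, 0, 0, 0, 0, 0, 0.42, 0, 0, 0, 0, 0, 0, 0.42, 0, 0, 10, 0, 0, 0, 0.42, 0, 0, 40, 0, 0, 0, 0.42, 0, 0, 40, 0, 0, 0, 0.42, -20, 45, 10, 0, 0, 0, 0.42, -20, 45, 0, 0, 0, 0, 0.42, -10, 45, 0, 0, 0, 0, 0.42])

```text
time: 12.0
position: [0.461, 0.2122, 0.1092]
tool_rot: [0.69, 0.724, -0.0, -0.0]
ft_force: [0.9, -0.2, -0.4]
grip_width: 0.0504
```

Run:
```python
from h import *
c=snap('top','t8.png')
cv2.imwrite('pics/t8z.png',cv2.resize(c['color'][180:330,265:405],None,fx=4,fy=4,interpolation=cv2.INTER_CUBIC)[:,:,::-1])
c=snap('scene','s8.png')
cv2.imwrite('pics/s8z.png',cv2.resize(c['color'][210:330,265:425],None,fx=4,fy=4,interpolation=cv2.INTER_CUBIC)[:,:,::-1])
```

```text
(no output)
```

View pics/s8z.png

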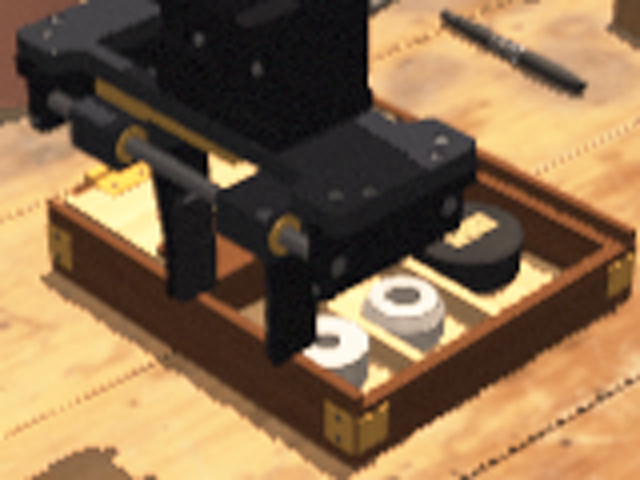

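View pics/t8z.png

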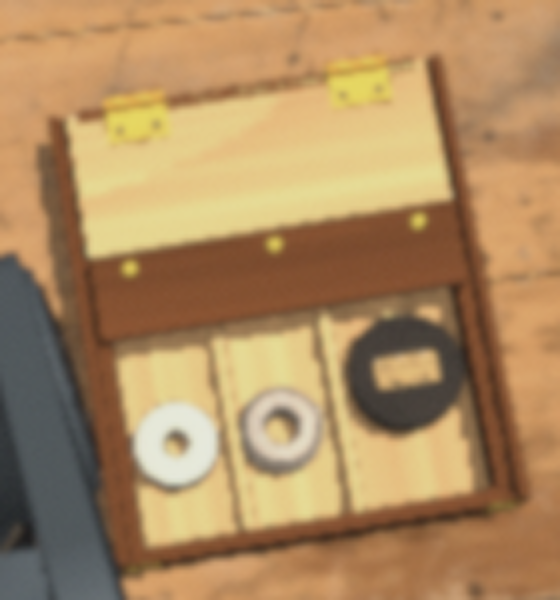

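move_arm(rows=[-7.1, 41.9, 0, 0, 0, 0.0673, 0.42, -7.1, 41.9, 0, 0, 0, 0.0673, 0.42, -7.1, 41.9, 0, 0, 0, 0.0673, 0.42, -7.1, 41.9, 0, 0, 0, 0.0673, 0.42, 0, 0, -20, 0, 0, 0, 0.42, 0, 0, -25, 0, 0, 0, 0.42, 0, 0, 0, 0, 0, 0, 0.42, 0, 0, 0, 0, 0, 0, 0.42])

```text
time: 12.9
position: [0.4344, 0.3783, 0.063]
tool_rot: [0.586, 0.81, -0.001, -0.0]
ft_force: [1.1, -0.1, 0.9]
grip_width: 0.0506
```

Run:
```python
from h import *
o=robot.get_obs(); print(o['position'],o['tool_rot'])
c=snap('scene','s9.png')
cv2.imwrite('pics/s9z.png',cv2.resize(c['color'][300:460,170:350],None,fx=4,fy=4,interpolation=cv2.INTER_CUBIC)[:,:,::-1])
```

```text
[0.43437591 0.37827343 0.06299899] [ 5.86383526e-01  8.10033338e-01 -5.59550020e-04 -1.99085033e-04]
```

View pics/s9z.png

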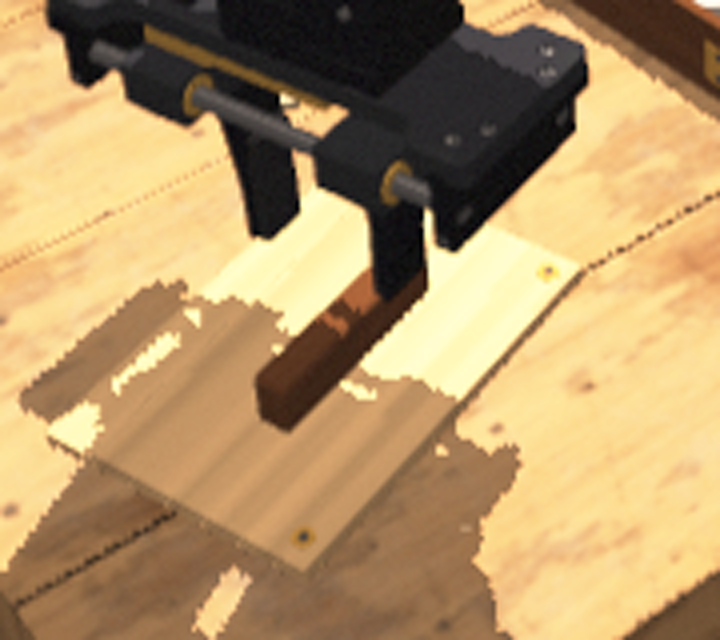

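move_arm(rows=[0, 0, -25, 0, 0, 0, 0.42, 0, 0, -17, 0, 0, 0, 0.42, 0, 0, -10, 0, 0, 0, 0.42, 0, 0, 0, 0, 0, 0, 0.42, 0, 0, 0, 0, 0, 0, 1, 0, 0, 0, 0, 0, 0, 1, 0, 0, 0, 0, 0, 0, 1, 0, 0, 0, 0, 0, 0, 1, 0, 0, 0, 0, 0, 0, 1, 0, 0, 0, 0, 0, 0, 1], grip_force=45)

```text
time: 13.95
position: [0.4347, 0.3791, 0.0113]
tool_rot: [0.586, 0.81, 0.0, 0.0]
ft_force: [-0.2, 0.5, 1.3]
grip_width: 0.0155
```

move_arm(rows=[0, 0, 10, 0, 0, 0, 1, 0, 0, 20, 0, 0, 0, 1, 0, 0, 30, 0, 0, 0, 1, 0, 0, 30, 0, 0, 0, 1, 0, 0, 0, 0, 0, 0, 1])

```text
time: 14.45
position: [0.4365, 0.3804, 0.105]
tool_rot: [0.586, 0.81, 0.004, 0.002]
ft_force: [0.7, 0.9, -2.3]
grip_width: 0.0157
```

move_arm(rows=[3, -20, 0, 0, 0, -0.0333, 1, 5.5, -39.2, 0, 0, 0, -0.0333, 1, 5.5, -39.2, 0, 0, 0, -0.0333, 1, 5.5, -39.2, 0, 0, 0, -0.0333, 1, 5.5, -39.2, 0, 0, 0, -0.0333, 1, 5.5, -39.2, 0, 0, 0, -0.0333, 1, 5.5, -39.2, 0, 0, 0, -0.0333, 1, 5.5, -39.2, 0, 0, 0, -0.0333, 1, 2.4, -19.5, 0, 0, 0, 0, 1, 0, 0, 0, 0, 0, 0, 1, 0, 0, 0, 0, 0, 0, 1, 0, 0, 0, 0, 0, 0, 1])

```text
time: 15.65
position: [0.4773, 0.0659, 0.1006]
tool_rot: [0.688, 0.725, -0.0, -0.001]
ft_force: [-0.9, -0.6, -1.8]
grip_width: 0.0157
```

Run:
```python
from h import *
o=robot.get_obs(); print(o['position'],o['tool_rot'],o['ft_force'],o['moment'])
c=snap('scene','s10.png')
cv2.imwrite('pics/s10z.png',cv2.resize(c['color'][170:350,240:460],None,fx=3.6,fy=3.3,interpolation=cv2.INTER_CUBIC)[:,:,::-1])
c=snap('top','t10.png')
cv2.imwrite('pics/t10z.png',cv2.resize(c['color'][180:330,265:405],None,fx=4,fy=4,interpolation=cv2.INTER_CUBIC)[:,:,::-1])
```

```text
[0.47730911 0.06590344 0.10061597] [ 6.88237529e-01  7.25484959e-01 -4.04717063e-04 -7.16859251e-04] [-0.86524508 -0.61621083 -1.84940731] [-0.01143823 -0.10004747  0.02674802]
```

View pics/s10z.png

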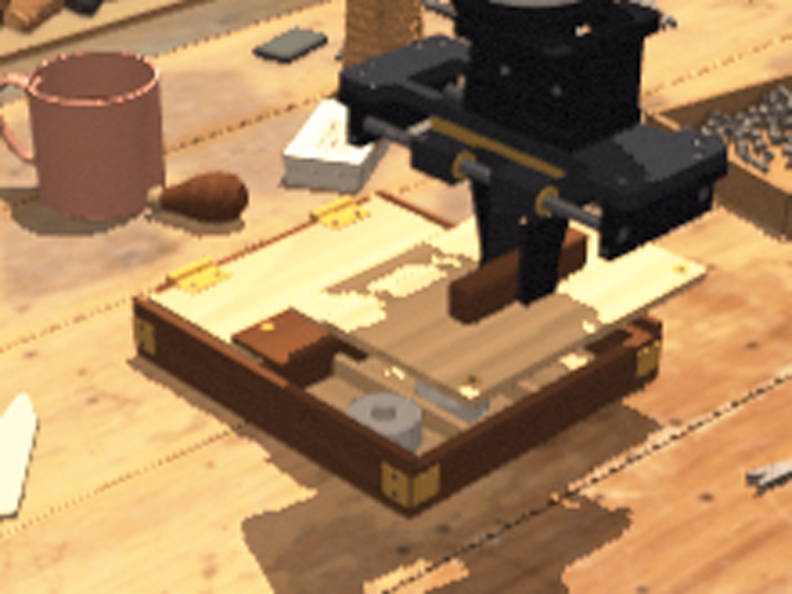

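View pics/t10z.png

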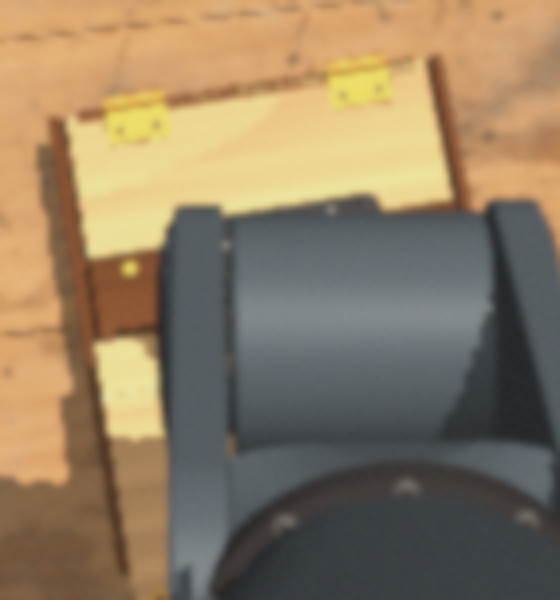

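```bash
cat >> h.py <<'E'
def up(segs,dz): return [(tuple(np.add(a,(0,0,dz))),tuple(np.add(b,(0,0,dz)))) for a,b in segs]
E
python3 - <<'E'
from h import *
np.set_printoptions(precision=4,suppress=True)
c=dict(np.load('/tmp/scene.npz'))
roi=(290,200,450,310)
dz=89.3
seg=[((-51.5,-89,8),(51.5,-89,8)),((-51.5,0,8),(51.5,0,8)),((-51.5,-89,8),(-51.5,89,8)),((-51.5,89,8),(51.5,89,8)),((76.5,20,5),(76.5,89,5)),((-8,10,32),(-8,45,32)),((-51.5,-89,0),(-51.5,89,0))]
seg.pop(1)
for lo in [(20,50),(40,90),(80,160)]:
    p,f,E=fit(c,up(seg,dz),(.4773,.0659,.0505),roi,lo,tr=4); print(p,f)
overlay(c,p,up(COVER,dz),roi,5,'o5.png')
E
```

```text
[0.4754 0.0675 0.0658] 0.2352435290813446
[0.4752 0.0667 0.0612] 0.2987629771232605
[0.4753 0.0664 0.0627] 0.5737841129302979
```

View pics/o5.png

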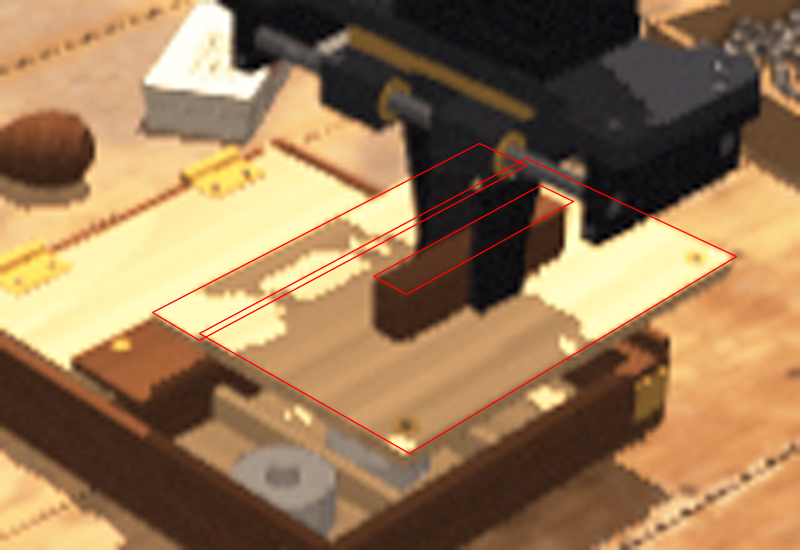

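move_arm(rows=[0, 0, -20, 0, 0, 0, 1, 0, 0, -14, 0, 0, 0, 1, 0, 0, -8, 0, 0, 0, 1, 0, 0, 0, 0, 0, 0, 1, 0, 0, 0, 0, 0, 0, 1])

```text
time: 16.25
position: [0.4783, 0.0654, 0.0591]
tool_rot: [0.688, 0.725, 0.0, 0.0]
ft_force: [0.2, -0.1, -0.9]
grip_width: 0.0159
```

Run:
```python
from h import *
np.set_printoptions(precision=4,suppress=True)
o=robot.get_obs(); print(o['position'],o['tool_rot'])
c=snap('scene','s11.png')
roi=(285,210,445,330)
dz=o['position'][2]*1000-11.3
seg=[((-51.5,-89,8),(51.5,-89,8)),((-51.5,-89,8),(-51.5,89,8)),((-51.5,89,8),(51.5,89,8)),((76.5,20,5),(76.5,89,5)),((-8,10,32),(-8,45,32)),((-51.5,-89,0),(-51.5,89,0))]
for lo in [(20,50),(40,90)]:
    p,f,E=fit(c,up(seg,dz),(.4773,.0659,.0505),roi,lo,tr=4); print(p,f)
overlay(c,p,up(COVER,dz),roi,5,'o6.png')
cv2.imwrite('pics/s11z.png',cv2.resize(c['color'][210:330,285:445],None,fx=5,fy=5,interpolation=cv2.INTER_CUBIC)[:,:,::-1])
c=snap('top','t11.png')
cv2.imwrite('pics/t11z.png',cv2.resize(c['color'][180:340,265:405],None,fx=4,fy=3.7,interpolation=cv2.INTER_CUBIC)[:,:,::-1])
```

```text
[0.4783 0.0654 0.0591] [0.6883 0.7255 0.     0.    ]
[0.4765 0.0666 0.0547] 0.2241155356168747
[0.4765 0.0666 0.055 ] 0.23483476042747498
```

View pics/o6.png

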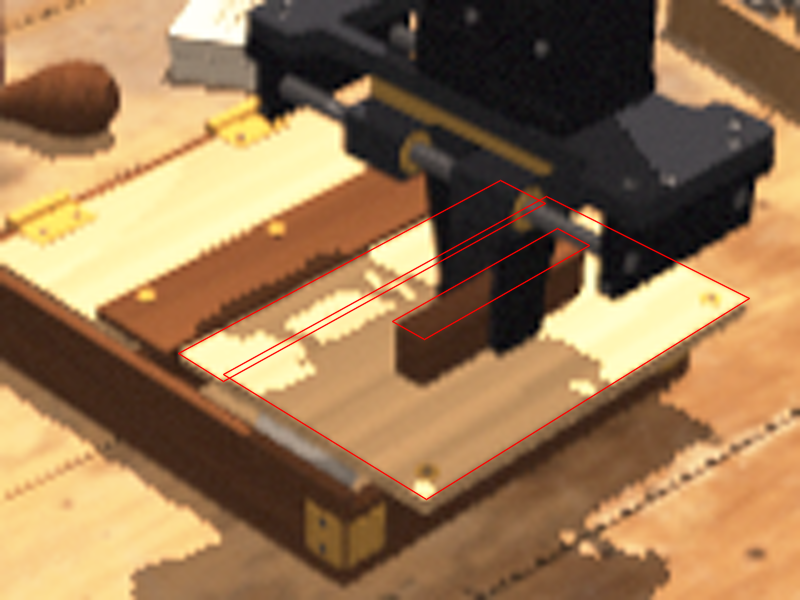

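View pics/s11z.png

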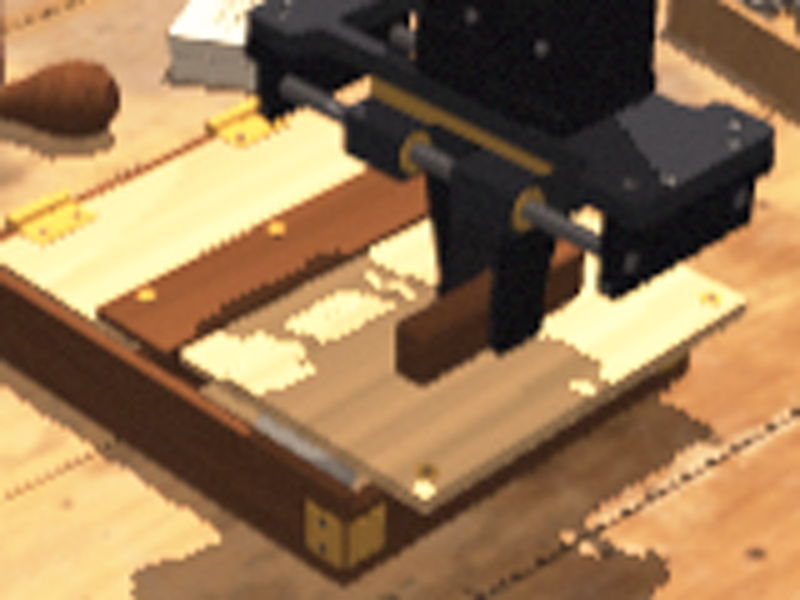

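View pics/t11z.png

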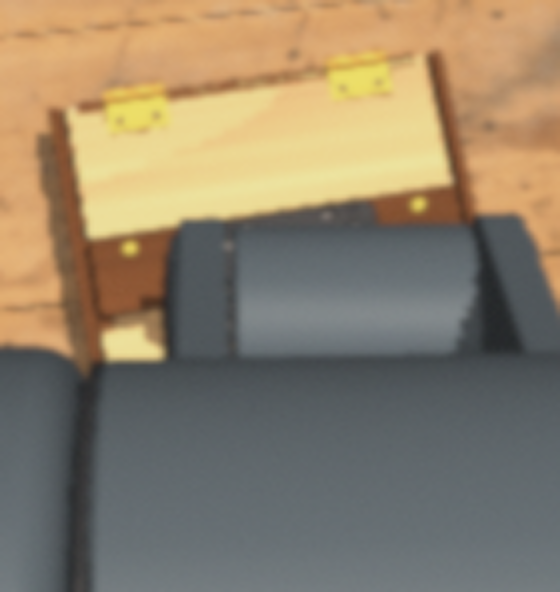

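move_arm(rows=[0, -0.6, -6, 0, 0, 0, 1, 0, 0, -4, 0, 0, 0, 1, 0, 0, -2, 0, 0, 0, 1, 0, 0, 0, 0, 0, 0, 1, 0, 0, 0, 0, 0, 0, 1])

```text
time: 16.85
position: [0.4781, 0.0644, 0.0469]
tool_rot: [0.689, 0.725, -0.0, -0.0]
ft_force: [-0.2, 0.6, -1.6]
grip_width: 0.0155
```

move_arm(rows=[0, 0, -1, 0, 0, 0, 1, 0, 0, 0, 0, 0, 0, 1])

```text
time: 17.05
position: [0.4782, 0.0644, 0.046]
tool_rot: [0.689, 0.725, 0.0, 0.0]
ft_force: [-0.2, 0.5, -1.9]
grip_width: 0.0157
```

move_arm(rows=[0, 0, -1, 0, 0, 0, 1, 0, 0, 0, 0, 0, 0, 1])

```text
time: 17.25
position: [0.4783, 0.0644, 0.0453]
tool_rot: [0.689, 0.725, 0.0, 0.0]
ft_force: [-0.9, -0.2, 1.7]
grip_width: 0.0158
```

move_arm(rows=[3, 0.16, 0, 0, 0, 0, 1, 3, 0.16, 0, 0, 0, 0, 1, 3, 0.16, 0, 0, 0, 0, 1, 3, 0.16, 0, 0, 0, 0, 1, 0, 0, 0, 0, 0, 0, 1])

```text
time: 17.75
position: [0.4894, 0.0652, 0.0453]
tool_rot: [0.688, 0.725, -0.0, -0.001]
ft_force: [-2.1, -0.6, 4.1]
grip_width: 0.0155
```

Run:
```python
from h import *
c=snap('scene','s12.png')
cv2.imwrite('pics/s12z.png',cv2.resize(c['color'][210:330,285:445],None,fx=5,fy=5,interpolation=cv2.INTER_CUBIC)[:,:,::-1])
```

```text
(no output)
```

View pics/s12z.png

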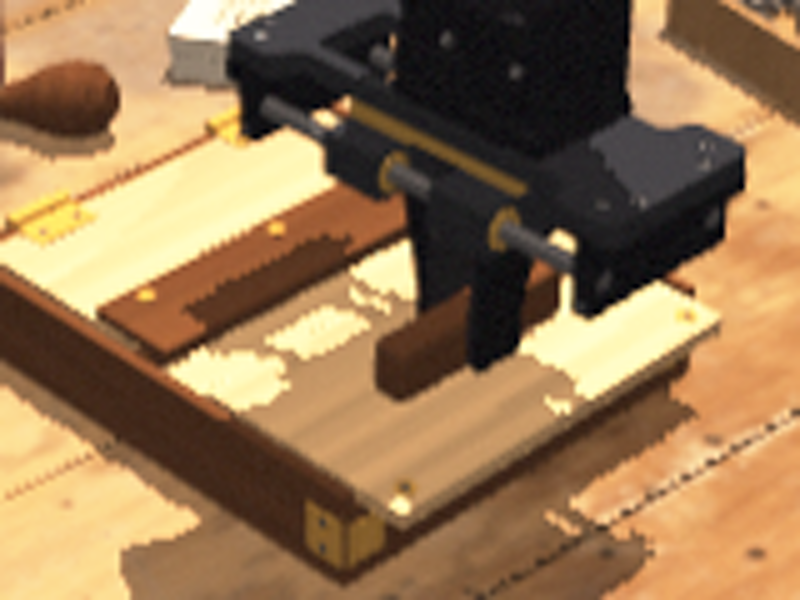

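move_arm(rows=[3, 0.16, 0, 0, 0, 0, 1, 3, 0.16, 0, 0, 0, 0, 1, 3, 0.16, 0, 0, 0, 0, 1, 3, 0.16, 0, 0, 0, 0, 1, 0, 0, 0, 0, 0, 0, 1])

```text
time: 18.3
position: [0.5011, 0.0658, 0.0453]
tool_rot: [0.688, 0.725, -0.001, -0.001]
ft_force: [-2.9, -0.9, 5.5]
grip_width: 0.0158
```

move_arm(rows=[3, 0.16, 0, 0, 0, 0, 1, 3, 0.16, 0, 0, 0, 0, 1, 1, 0.05, 0, 0, 0, 0, 1, 0, 0, 0, 0, 0, 0, 1, 0, 0, 0, 0, 0, 0, 1])

```text
time: 18.8
position: [0.5077, 0.0662, 0.0453]
tool_rot: [0.688, 0.725, -0.001, -0.001]
ft_force: [-4.5, 0.2, 6.3]
grip_width: 0.0155
```

Run:
```python
from h import *
np.set_printoptions(precision=4,suppress=True)
o=robot.get_obs(); print(o['position'],o['ft_force'])
c=snap('scene','s13.png')
cv2.imwrite('pics/s13z.png',cv2.resize(c['color'][210:330,285:445],None,fx=5,fy=5,interpolation=cv2.INTER_CUBIC)[:,:,::-1])
roi=(275,220,435,340); dz=34
seg=[((-51.5,-89,8),(51.5,-89,8)),((-51.5,-89,8),(-51.5,89,8)),((-8,10,32),(-8,45,32))]
for lo in [(20,50),(40,90)]:
    p,f,E=fit(c,up(seg,dz),(.506,.0665,.0525),roi,lo,tr=4); print(p,f)
overlay(c,p,up(COVER,dz),roi,5,'o7.png')
```

```text
[0.5077 0.0662 0.0453] [-4.4993  0.1972  6.2732]
[0.4995 0.0679 0.0577] 0.39764565229415894
[0.52   0.0695 0.061 ] 0.4250726103782654
```

View pics/s13z.png

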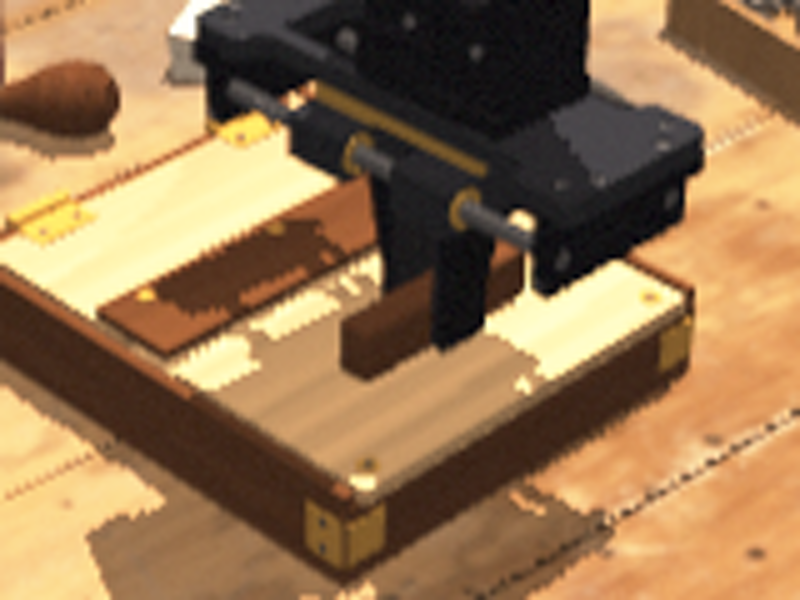

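View pics/o7.png

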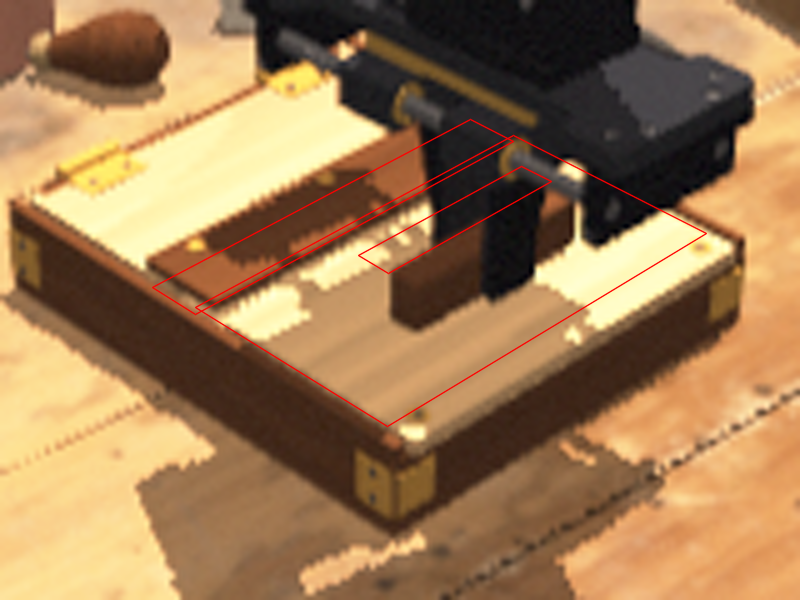

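Run:
```python
from h import *
c=dict(np.load('/tmp/scene.npz')); roi=(325,255,435,340)
overlay(c,(.508,.0670,.0526),up(COVER,34),roi,7,'o8.png')
overlay(c,(.5055,.0670,.0526),up(COVER,34),roi,7,'o9.png')
seg=[((-51.5,-89,8),(-20,-89,8)),((-51.5,-70,8),(-51.5,89,8)),((-51.5,89,8),(40,89,8)),((-8,10,32),(-8,45,32)),((-8,45,32),(8,45,32))]
from scipy.optimize import minimize
for lo in [(20,50),(40,90)]:
  for p0 in [(.506,.067,.0526),(.508,.067,.0526)]:
    p,f,E=fit(c,up(seg,34),p0,(275,220,435,340),lo,tr=3); print(p,f)
```

```text
[0.51908183 0.06862573 0.04881555] 0.3285478353500366
[0.51907956 0.06862799 0.04881916] 0.32854777574539185
[0.51934549 0.06870461 0.05208786] 0.34373489022254944
[0.51934546 0.06870498 0.05208209] 0.34373489022254944
```

View pics/o8.png

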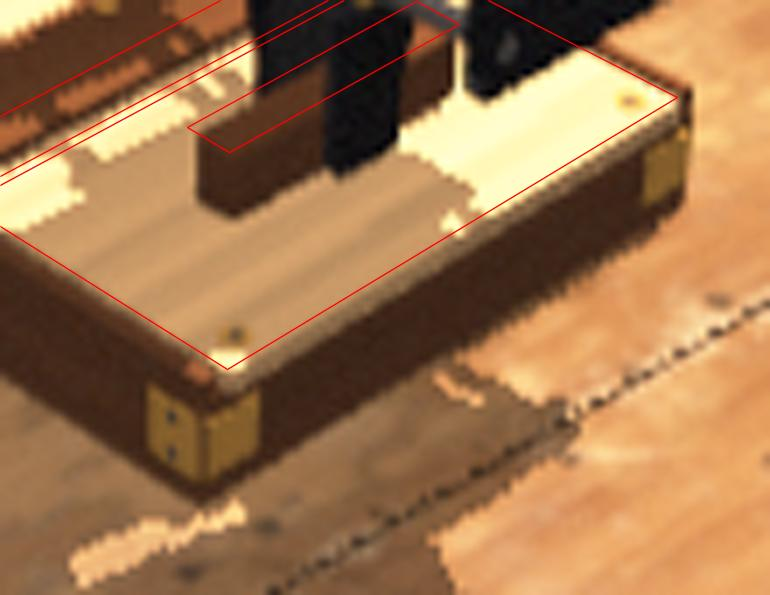

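View pics/o9.png

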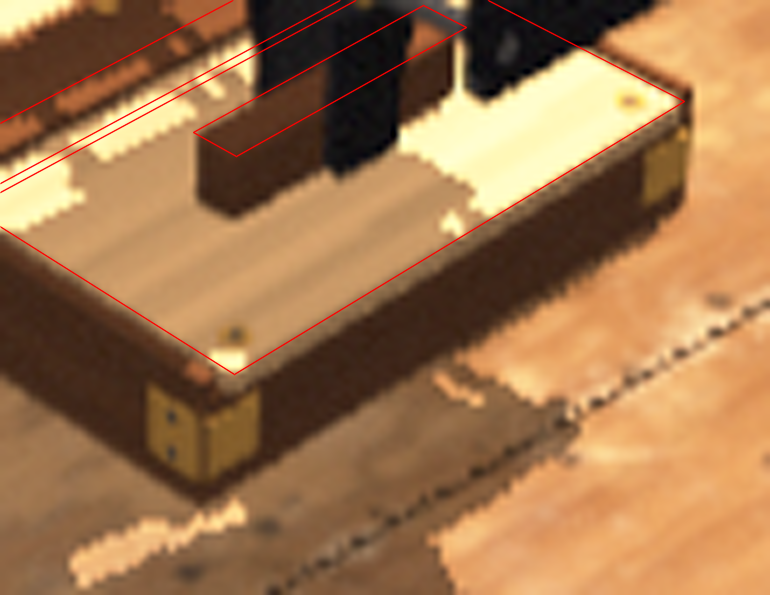

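move_arm(rows=[1.5, 0.08, 0, 0, 0, 0, 1, 1, 0.05, 0, 0, 0, 0, 1, 0, 0, 0, 0, 0, 0, 1, 0, 0, 0, 0, 0, 0, 1])

```text
time: 19.25
position: [0.5099, 0.0663, 0.0453]
tool_rot: [0.688, 0.725, -0.001, -0.001]
ft_force: [-4.8, -0.5, 6.4]
grip_width: 0.0156
```

move_arm(rows=[0, 0, -1, 0, 0, 0, 1, 0, 0, -1, 0, 0, 0, 1, 0, 0, 0, 0, 0, 0, 1, 0, 0, 0, 0, 0, 0, 1])

```text
time: 19.65
position: [0.5099, 0.0663, 0.0452]
tool_rot: [0.688, 0.725, -0.001, -0.001]
ft_force: [-8.4, 0.1, 23.4]
grip_width: 0.0156
```

Run:
```python
from h import *
o=robot.get_obs(); print(o['position'],o['tool_rot'],o['ft_force'],o['moment'])
c=snap('scene','s14.png'); roi=(325,255,435,340)
overlay(c,(.508,.0670,.0526),up(COVER,34),roi,7,'o8.png')
cv2.imwrite('pics/s14z.png',cv2.resize(c['color'][190:330,235:435],None,fx=4,fy=4,interpolation=cv2.INTER_CUBIC)[:,:,::-1])
c=snap('top','t14.png')
cv2.imwrite('pics/t14z.png',cv2.resize(c['color'][180:330,265:405],None,fx=4,fy=4,interpolation=cv2.INTER_CUBIC)[:,:,::-1])
```

```text
[0.50989785 0.0663378  0.04524987] [ 0.68836823  0.72536034 -0.00087926 -0.00088578] [-8.39050161  0.0874388  23.44280193] [0.00491341 1.0076365  0.00993177]
```

View pics/o8.png

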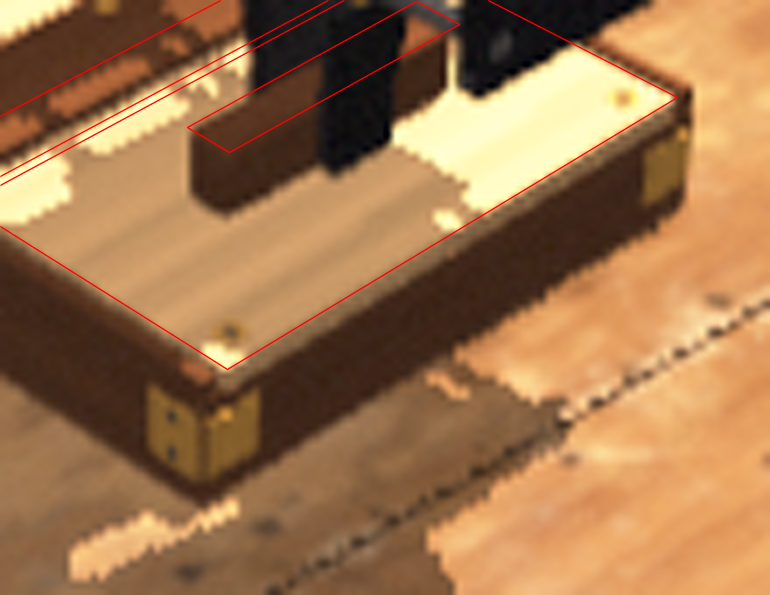

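View pics/s14z.png

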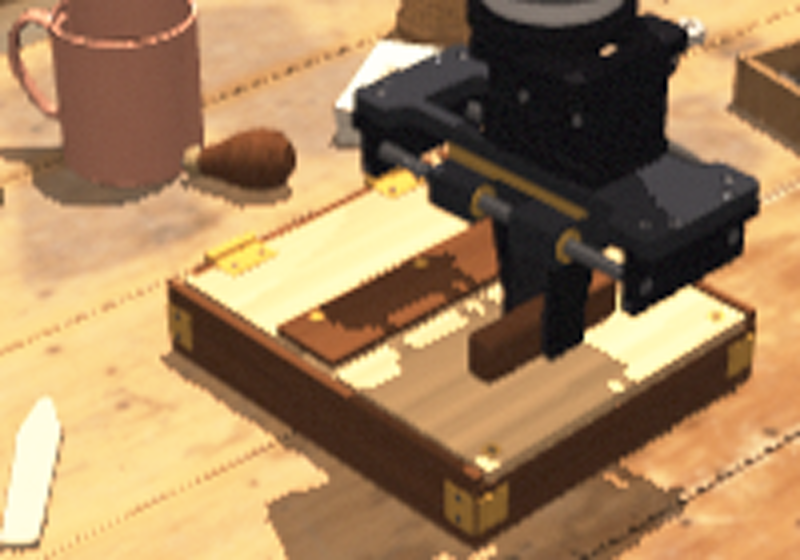

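View pics/t14z.png

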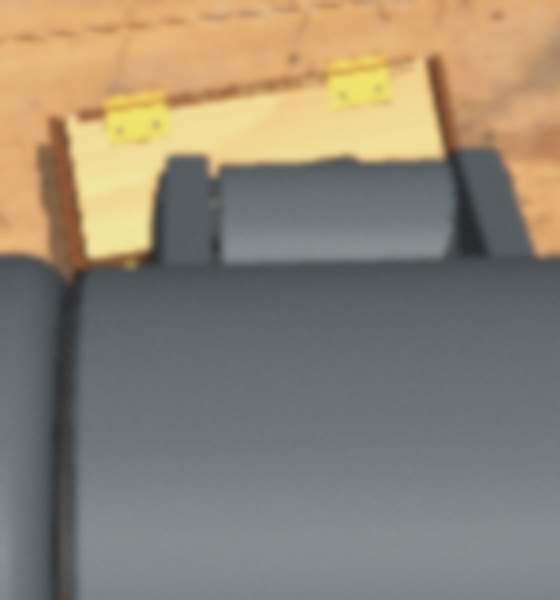

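move_arm(rows=[0, 0, 0, 0, 0, 0, 1, 0, 0, 0, 0, 0, 0, 1, 0, 0, 0, 0, 0, 0, 1, 0, 0, 0, 0, 0, 0, 1, 0, 0, 0, 0, 0, 0, 1])

```text
time: 20.25
position: [0.5099, 0.0663, 0.0453]
tool_rot: [0.688, 0.725, -0.001, -0.001]
ft_force: [-8.0, -0.7, 22.8]
grip_width: 0.0155
```

Run:
```python
from h import *
np.set_printoptions(precision=4,suppress=True)
c=snap('scene','s15.png')
# leaf still closed? refit rear half of the case+lap against its start pose
seg=[((105,60,42),(105,98,42)),((-10,98,42),(105,98,42)),((-12,20,48),(-12,90,48))]
p,f,E=fit(c,seg,(.5734,.0704,.0526),(265,210,435,330)); print(p,f)
for n,z in [('punch_centre',.006),('folder_centre',.003),('cover_grip',.054)]:
    for d in robot.spot_point('scene',n)[:1]: print(n,d['conf'],world(c,d['at'],z))
o=robot.get_obs(); print(o['position'],o['ft_force'],o['grip_width'],o['time'])
```

```text
[0.5678 0.0704 0.0477] 0.012176849879324436
punch_centre 0.57 [ 0.6748 -0.1692  0.006 ]
folder_centre 0.7 [0.6356 0.2889 0.003 ]
cover_grip 0.62 [0.5034 0.0741 0.054 ]
[0.5098 0.0663 0.0452] [-7.5025 -1.2736 23.118 ] 0.015784083724916843 20.45
```

Run:
```python
import cv2,numpy as np
a=cv2.imread('pics/scene0.png')[235:300,265:335];b=cv2.imread('pics/s15.png')[235:300,265:335]
f=lambda i:cv2.resize(i,None,fx=5.5,fy=5.5,interpolation=cv2.INTER_CUBIC)
cv2.imwrite('pics/cmp.png',np.hstack([f(a),f(b)]))
```

```text
(no output)
```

View pics/cmp.png

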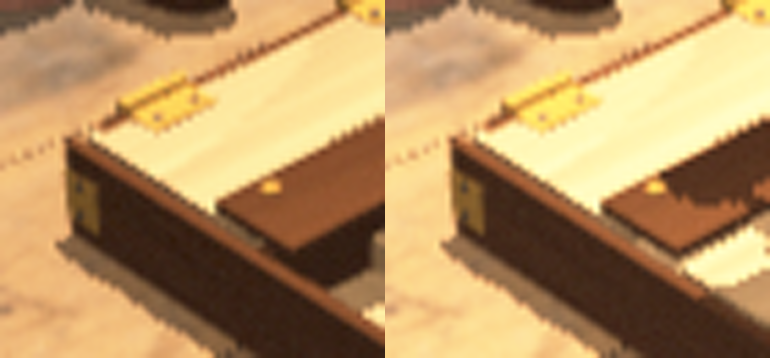

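The lap strip is in the same place as at the start: its corner is at (293,248) before and (680-385=295,248) now. So the leaf is still closed, and I'm handing in.

```bash
python3 -c "
from rig import robot
print(robot.hand_in()); print(robot.get_obs()['ft_force'])"
```

```text
the job is handed in; nothing more can be done
None
the job is handed in; nothing more can be done
```

I handed the job in at about 20.5 s, with every step carried out. `hand_in` gave no verdict, so the results below rest on my own checks.

- **Packing:** the bush is in the left bay and the setting block in the middle bay. Both were lowered until they touched the floor, then let go. Both cameras showed them flat between the dividers, and the tin had not moved.
- **Cover:** I gripped it by the rail, lowered it flat onto the rim about 30 mm short of home, and slid its tongue under the lap strip to home. In the last picture its front edge lies on the outline I projected for the home position, within about 1 mm, with the front flush.
- **Final state:** the fingers are still closed on the rail (15.6 mm opening). The push down is steady at about 23 N, with about 8 N of sideways force, which I take to be friction.
- **Leaf and bystanders:** a before-and-after crop shows the lap strip where it started, so the leaf is closed. The detector put the punch and folder within a few mm of where they were at the start.

**Checks that disagreed:**
- The automatic edge fits of the cover at home and of the rear leaf at the end jumped by 5 to 13 mm. I judged both by eye instead, from the overlay and the crop.
- The network's estimate of the rail centre was about 8 mm off the measured tool position. I trusted the tool position and the overlay.
- The two cameras differed by 2 to 6 mm on most parts, so I used their average, or the offset to the tool.

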